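# Load and brush out a tumbler set at the packing desk

## Robot

A 6-joint arm with a two-finger parallel gripper is mounted at the origin on the work surface. World frame = base frame: x ahead of the robot, y to its left, z up, the work surface at z = 0. Lengths are in mm, angles in degrees, forces in N, time in s.
With the tool pointing down it reaches from about 300 to 875 mm from the base axis. Payload 4.2 kg.
Tool frame: the origin (TCP) lies at the very end of the fingers, on their centre line; the grasp point (between the pads) lies 19 mm behind it (r.hold_point_z is the distance from the TCP to the grasp point, in mm); z points along the fingers, y is the line along which they close (so a half turn about z gives the same grasp; the last joint's range is limited). The gripper opens to 85 mm and grips with 20 to 120 N. Pads are 22 mm wide; open, the fingers measure 114 mm over their backs; the gripper's body (76 mm by 85 mm) begins 54 mm behind the grasp point. The pads swing forward as they close: fully open they stand 13 mm farther back than shut.
Start: joints at [75.287, 18.312, 89.639, -0, 72.044, -1.146], TCP at [134.893, 558.971, 195.738] pointing down, gripper open.
Joint ranges: [-177.97, 177.97], [-48.28, 115.42], [12.27, 149.76], [-77.06, 257.06], [2.81, 150.46], [-146.56, 146.56]. Speed limits (degrees/s): [147.25, 147.25, 180, 180, 180, 180].

## Interface

Orientations are given as a 3x3 rotation matrix whose columns are the frame's x, y, z axes.
In Python, from bench import r gives the robot as it stands.
- The arm moves only by the tool drive_tool, never from a script. Its argument "motion" is a list of rows, each an object with "delta_pos": the shift along the tool's x, y, z in cm, a list of three; "turn": the turn, a rotation vector about the tool's x, y, z in degrees, a list of three. A call has 1 to 12 rows; each row is the pose to reach, as a shift and turn from the pose commanded when the call began, along the tool's axes at that moment; what a row does not reach only later rows make up. A row lasts 1/10 s, in which the tool goes at most 50 mm and 8.59 degrees, less where a joint would pass 70% of its speed; a pose out of reach is approached as far as the arm can. A call with a gripper value outside its range is refused whole. "fingers" is the opening, from 0 (shut) to 1 (fully open), set as the call begins (left out, the last holds). The fingers move at their own pace and stop on an object; "force" is the grip in N (left out, the last holds). Time passes only in rows, so rows that repeat a pose let the fingers close. It gives the time, the measured TCP pose, the force, the opening and the grip force at its end, in the units of the state.
- r.observe(): the state, without advancing time (a new reading comes with each control period).
- r.snapshot(name): name is "scene" or "top" or "wrist"; returns a dict with "img" (480x640x3 uint8, red, green, blue), "range_z" (480x640 float32, mm along the optical axis (not along the pixel's ray), 0 where there is no reading), "fx", "fy", "cx", "cy" (pixels), "origin" and "orientation" of the camera in the world; the wrist camera has in their place "T_tool_cam" (4x4, takes a point from camera to tool coordinates, whose origin is the TCP and whose axes are the flange's). Camera axes: x right, y up, looking along -z (the intrinsics and any distortion apply to the point x, -y, -z); pixel columns grow to the right and rows downward; lengths in mm; the calibration is good to about 2 mm. The wrist camera is an equidistant fisheye: a pixel r from the principal point sees the ray r / f radians off the axis. A picture is of the moment at which its call begins: read the wrist's pose just before it.
- r.hand_in(): hands the job in; it is judged then, once.
Trained networks look in a picture, given as the dict that the camera call returned (one of the last four; its "shot" number tells which), for a name from the list of things; names that differ only in an ending like _2 or _b are one class to them, and where a whole thing is asked for, a point or a joint stands for the part that bears it (a point fixed in the world has none). Each returns a list of dicts, best first, with "p" (0 to 1); they miss things now and then, are a little off and sometimes report something else, mostly with a low value. They report only what shows in the picture. A call takes as long as a camera call. They do not tell look-alikes from the thing itself.
- r.recognise(target, picture): "centre" ([x, y, z] in mm, in world coordinates, good to about 4 mm: the middle of the surface that is visible of it).
- r.mark_of(target, picture): "centre" ([x, y, z] in mm, in world coordinates, good to about 4 mm: a listed point, or the origin of a listed thing).
The state is a dict: "time_s": time; "joint_pos": joint angles; "joint_velocities": joint speeds; "joint_efforts": joint torques, N m; "ee_pos": TCP position; "tcp_rot": TCP orientation; "contact_force": force on the tool from outside, world axes, zero at the start; "moment": the same for the moment, N m; "opening": opening from 0.0 (shut) to 1.0 (fully open); "finger_force": force on a finger pad.
Only numpy, scipy, OpenCV 4.12 (cv2) and the standard library are available. Lean on these libraries where they do the work, as an engineer would, in place of code of your own. Each camera call takes 0.05 s, during which the arm holds its last target. There are 200 camera calls.

## Task

Make up this tumbler set for dispatch: stand the steel tumblers that are there upright in the cardboard insert, loading them in order of height, tallest first, each in its own numbered pocket: tall in pocket 1 (one dot), medium in 2, short in 3, leaving a missing size's pocket empty. When all are in, take the brush from its stand and brush out each tumbler where it stands, again tall, medium, short: run the bristle end down the middle to the bottom, draw it up past half height with the end still inside the mouth, and run it down to the bottom a second time. Finally stand the brush back in its stand, bristles down, and leave the other things on the desk where they are.

Things in the scene. Friction and masses are not known exactly. Their poses are not given: they have to be found in the camera images.
- tumbler_tall: tall open steel tumbler, straight-sided round cup 125 mm tall, 64 mm outside diameter, 58 mm inside, inner floor 4 mm above its underside; starts upright on the desk; origin at the centre of its underside, z axis up out of its mouth; it may be missing (then None throughout)
- tumbler_medium: medium open steel tumbler, straight-sided round cup 105 mm tall, 64 mm outside diameter, 58 mm inside, inner floor 4 mm above its underside; starts upright on the desk; origin at the centre of its underside, z axis up out of its mouth; it may be missing (then None throughout)
- tumbler_short: short open steel tumbler, straight-sided round cup 85 mm tall, 64 mm outside diameter, 58 mm inside, inner floor 4 mm above its underside; starts upright on the desk; origin at the centre of its underside, z axis up out of its mouth; it may be missing (then None throughout)
- insert: fixed cardboard packing insert, a block 130 mm (its x) by 300 mm (its y) and 36 mm high, with three square pockets 74 mm wide and 32 mm deep in a row along its y axis, centres 95 mm apart; black dots printed beside each pocket give its number (1, 2 or 3 dots); origin at the centre of its underside, z up
- pocket_1 (a point): centre of the floor of pocket 1, at the insert's +y end, the robot's left, beside one dot: for the tall tumbler; 4 mm above the desk, axes as the insert's
- pocket_2 (a point): centre of the floor of pocket 2, in the middle, beside two dots: for the medium tumbler; 4 mm above the desk, axes as the insert's
- pocket_3 (a point): centre of the floor of pocket 3, at the insert's -y end, the robot's right, beside three dots: for the short tumbler; 4 mm above the desk, axes as the insert's
- brush: bottle brush 215 mm long with a straight stem, mass about 90 g: white bristle head 35 mm in diameter from its end to 85 mm up (stiff, flat-ended), thin steel stem to 118 mm, round wooden handle 22 mm in diameter from 130 to 205 mm; starts standing bristles down in the stand; origin at the centre of the bristle end, z axis along the brush towards the handle
- stand_floor (a point): centre of the inner floor of the fixed brush stand, a grey cup on a black disc 84 mm wide; the cup is 44 mm wide inside (52 mm at the flared mouth), its mouth 67 mm above this point; this point is 8 mm above the desk; the brush end rests on it
- mug: white coffee mug, 82 mm across, 95 mm tall, with a handle; leave alone; origin under its centre
- tape_roll: roll of packing tape lying flat, 110 mm across, 48 mm high; leave alone; origin under its centre
- cutter: yellow box cutter lying flat, 170 mm long along its x axis, 26 mm wide, 21 mm high; leave alone; origin under its middle
- dispenser: black hand tape dispenser, about 200 mm long along its x axis (140 mm to -x, 64 mm to +x), 56 mm wide, 80 mm high; leave alone; origin under its roll
- stapler: black stapler, 140 mm long along its x axis, 34 mm wide, 50 mm high; leave alone; origin under its middle
- parcel: small taped parcel 100 x 130 x 70 mm (x, y, z); leave alone; origin under its centre
Mind the look-alikes: they are no part of the job. Leave any green look-alike of the tumbler_medium alone.

How it is judged:
By the outcome, as a careful person would: the job done as asked, in the order asked, and still so for the second after the job is handed in, with the robot touching nothing.
Of tumbler_tall, tumbler_medium, tumbler_short only 2 to 3 are there at a start; the rules pass over those that are not, and their reading is None.
At some moment in a run one of tumbler_tall, tumbler_medium, tumbler_short may be knocked a few centimetres aside while the robot is not near it.
It also fails if it takes over 210 s, if anything falls off the work surface, if the arm or the gripper's body presses on something with over 40 N, if the wrist force passes 120 N, or if a joint passes its speed limit or range.

## Working session

There is one attempt and no reset: what is moved stays moved. The work goes in short steps, Python scripts to look and compute and a tool call to move; the robot and the scene stay as the last step left them, time stands still between calls to the robot, and variables do not carry over. Pictures are saved under pics/ and viewed, at most 14 in all, crops included, and the job is handed in when it is done.

Besides the shell and the picture viewer there is one more tool, called after "Request:" by a JSON object that holds its "api" and its "payload". drive_tool: Moves the arm, as the interface text tells. Its arguments: {"type":"object","properties":{"motion":{"type":"array","items":{"type":"object","properties":{"delta_pos":{"type":"array","items":{"type":"number"}},"turn":{"type":"array","items":{"type":"number"}}}}},"fingers":{"type":"number"},"force":{"type":"number"}},"required":["motion"]}

```bash
mkdir -p pics; ls; python3 - <<'E'
from bench import r
import cv2,numpy as np
o=r.observe();print(o['time_s'],o['ee_pos'],np.round(o['tcp_rot'],3).tolist(),o['opening'],r.hold_point_z)
for n in("scene","top"):
    s=r.snapshot(n);cv2.imwrite(f"pics/{n}0.png",s['img'][:,:,::-1]);print(n,s['origin'],np.round(s['orientation'],3).tolist(),s['fx'],s['cx'],s['cy'])
    for t in ["tumbler_tall","tumbler_medium","tumbler_short","insert","pocket_1","pocket_2","pocket_3","brush","stand_floor","mug","tape_roll","cutter","dispenser","stapler","parcel"]:
        print(n,t,[(round(d['p'],2),np.round(d['centre']).astype(int).tolist()) for d in r.mark_of(t,s)[:4]])
E
```

```text
pics
0.0 [134.74918946 558.43641305 194.88238095] [[-0.972, 0.235, -0.0], [0.235, 0.972, -0.002], [0.0, -0.002, -1.0]] 0.9934696851478872 18.700000000000003
scene [1380.12618001   -6.86016926  941.92851829] [[-0.02, -0.74, 0.672], [1.0, -0.006, 0.023], [-0.013, 0.673, 0.74]] 544.1626838821827 309.80629237149145 241.46414076347085
scene tumbler_tall [(0.17, [788, 110, -1])]
scene tumbler_medium [(0.86, [433, -260, -2]), (0.8, [515, -466, 1]), (0.69, [378, -371, 4])]
scene tumbler_short [(0.84, [489, -144, 0])]
scene insert [(0.68, [640, 80, -2])]
scene pocket_1 [(0.86, [631, 176, 3]), (0.74, [637, 76, 7]), (0.7, [645, -10, 3]), (0.16, [677, -360, 3])]
scene pocket_2 [(0.86, [631, 176, 3]), (0.74, [637, 76, 7]), (0.7, [645, -10, 3]), (0.16, [677, -360, 3])]
scene pocket_3 [(0.86, [631, 176, 3]), (0.74, [637, 76, 7]), (0.7, [645, -10, 3]), (0.16, [677, -360, 3])]
scene brush [(0.95, [411, 352, 4]), (0.16, [416, 348, 11])]
scene stand_floor [(0.62, [417, 350, 10])]
scene mug [(0.98, [673, -359, 1])]
scene tape_roll [(0.73, [415, 84, -1]), (0.7, [674, -362, 0])]
scene cutter [(0.88, [536,
[... 449 characters left out ...]
-355, -2])]
top tumbler_short [(0.87, [490, -141, -1]), (0.75, [786, -189, -2])]
top insert [(0.64, [640, 78, -1])]
top pocket_1 [(0.69, [637, 173, 3]), (0.62, [642, 78, 6]), (0.56, [646, -16, 6])]
top pocket_2 [(0.69, [637, 173, 3]), (0.62, [642, 78, 6]), (0.56, [646, -16, 6])]
top pocket_3 [(0.69, [637, 173, 3]), (0.62, [642, 78, 6]), (0.56, [646, -16, 6])]
top brush [(0.76, [419, 351, 10])]
top stand_floor [(0.6, [419, 346, 7])]
top mug [(0.64, [676, -359, -4])]
top tape_roll [(0.69, [415, 83, 0])]
top cutter [(0.8, [538, -253, 1]), (0.41, [492, -353, -2])]
top dispenser [(0.56, [790, 110, -1])]
top stapler [(0.8, [359, 250, -2])]
top parcel [(0.76, [785, -188, 1]), (0.27, [360, 250, 1])]
```

View pics/scene0.png

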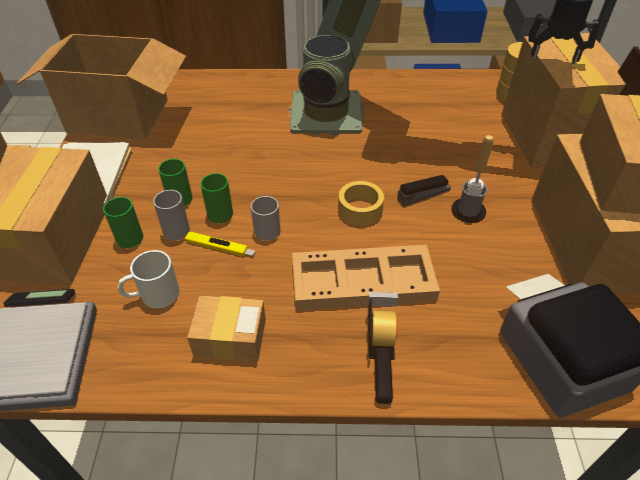

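View pics/top0.png

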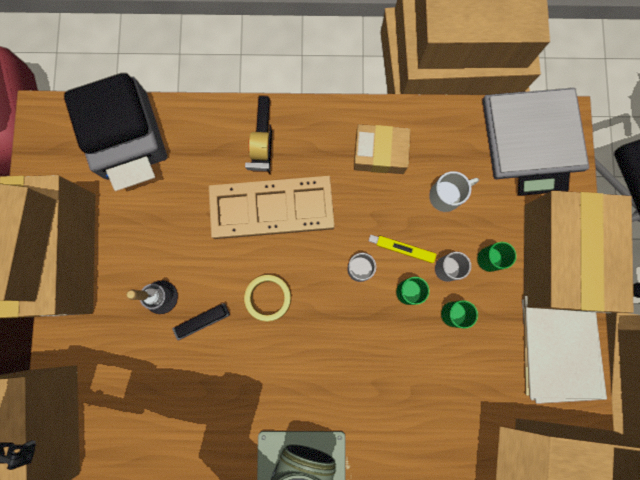

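The grey steel tumblers are at scene (171,215) and (265,218). The green look-alikes at (175,183), (217,198) and (124,222) stay where they are. Next I'll measure heights and confirm in a crop.

```bash
cat > h.py <<'E'
from bench import r
import cv2,numpy as np
def cloud(s):
    v,u=np.mgrid[0:480,0:640]; z=s['range_z']
    p=np.stack([(u-s['cx'])/s['fx']*z,-(v-s['cy'])/s['fy']*z,-z],-1)
    w=p@np.array(s['orientation']).T+np.array(s['origin']); w[z<=0]=np.nan
    return w
def near(w,x,y,R=50,zmin=10):
    m=(np.hypot(w[...,0]-x,w[...,1]-y)<R)&(w[...,2]>zmin); return w[m],m
def rim(w,x,y,R=50,ztop=None):
    p,m=near(w,x,y,R); zt=np.percentile(p[:,2],95) if ztop is None else ztop
    q=p[abs(p[:,2]-zt)<6].astype(np.float32)
    (c,rad)=cv2.minEnclosingCircle(q[:,:2].copy()); return zt,p[:,2].max(),c,rad,len(q)
def w2c(d):  # world mm delta -> tool axes cm
    R=np.array(r.observe()['tcp_rot']); return np.round(R.T@np.array(d)/10,2)
E
python3 - <<'E'
from h import *
S=r.snapshot("scene");T=r.snapshot("top")
for n,s in(("scene",S),("top",T)):
    w=cloud(s)
    for x,y in((491,-355),(490,-142),(433,-260)): print(n,rim(w,x,y))
    p,m=near(w,640,79,175); m&=(abs(w[...,2]-36)<4); q=w[m][:,:2].astype(np.float32); 
    print('insert',cv2.minAreaRect(q))
    b=np.hypot(w[...,0]-418,w[...,1]-350)<45; 
    for a,c in((60,85),(140,200),(205,240)):
        k=b&(w[...,2]>a)&(w[...,2]<c); print('brush',a,k.sum(),np.nanmean(w[k],0) if k.any() else 0, np.nanmax(w[k][:,2]) if k.any() else 0)
c=np.hstack([cv2.resize(S['img'][150:260,90:300],(630,330)),])
d=cv2.resize(T['img'][210:340,340:530],(380,260))
o=np.zeros((600,640,3),np.uint8);o[:330,:630]=c;o[335:595,:380]=d
cv2.imwrite("pics/crop1.png",o[:,:,::-1])
E
```

```text
scene (np.float64(103.98020368209575), np.float64(107.83929893811194), (491.3980407714844, -357.5238342285156), 35.2979850769043, 184)
scene (np.float64(84.39760111996132), np.float64(88.18668859891636), (490.5137023925781, -137.5113983154297), 35.24788284301758, 169)
scene (np.float64(103.91259508891184), np.float64(108.83974986015676), (433.68505859375, -257.9302062988281), 35.75215530395508, 182)
insert ((642.3662109375, 80.25651550292969), (283.4151611328125, 312.1105041503906), 43.60004806518555)
brush 60 279 [428.39983594 345.95465759  71.61936536] 84.8734376332892
brush 140 224 [425.9319744  346.75364023 170.64974723] 199.9670868949321
brush 205 101 [423.73982376 347.35179454 215.87521979] 224.91718866520694
top (np.float64(106.32755638457093), np.float64(111.25506122564093), (492.0047607421875, -357.95159912109375), 32.53624725341797, 120)
top (np.float64(87.41465897595391), np.float64(92.25827113642458), (489.1859130859375, -140.864013671875), 31.712013244628906, 100)
top (np.float64(106.99953763957419), np.float64(110.1254428889481), (433.01153564453125, -260.939697265625), 31.99856185913086, 117)
insert ((677.8323974609375, 83.50127410888672), (208.29428100585938, 300.7091979980469), 5.313696384429932)
brush 60 234 [416.44058608 344.36981312  72.80601006] 84.77959917905787
brush 140 84 [416.32998329 340.00181431 171.0695392 ] 199.45574853295966
brush 205 102 [416.71414457 345.40292915 219.32408368] 229.11080043601328
```

View pics/crop1.png

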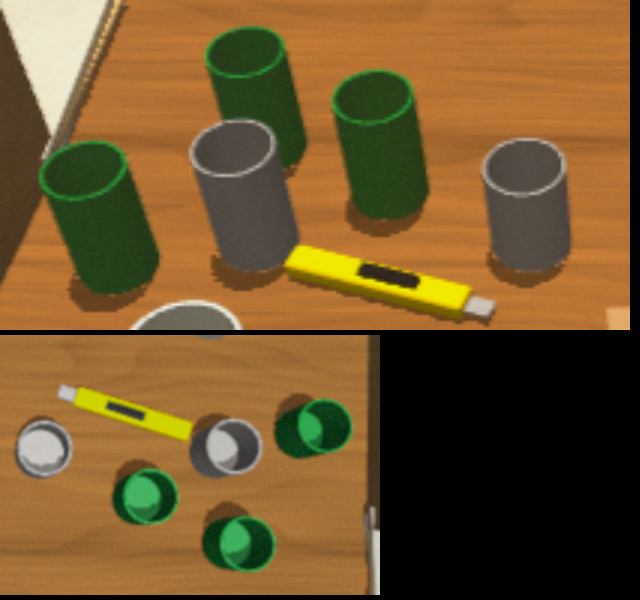

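Crop: of the five cups, only two are steel. One is at crop (240,195), rim height ~105 mm, so medium at (492,-357). The other is at (525,205), rim height ~85 mm, so short at (490,-140). The other three are green look-alikes, and the tall one is missing, so pocket 1 stays empty.

```bash
cat >> h.py <<'E'
def go(*wps):  # (x,y,z,yaw of tool y axis): print delta cm and turn for each
    o=r.observe();R=np.array(o['tcp_rot']);p=np.array(o['ee_pos']);y0=np.degrees(np.arctan2(R[1,1],R[0,1]))
    for x,y,z,a in wps:
        print('t%.1f pos'%o['time_s'],np.round(p,1),'->',(x,y,z,a),'delta',np.round(R.T@(np.array([x,y,z])-p)/10,2).tolist(),'turnz',round((y0-a+180)%360-180,2))
E
python3 -c "
from h import *
go((260,260,240,45),(480,-345,240,-36))"
```

```text
t1.7 pos [134.9 559.  195.7] -> (260, 260, 240, 45) delta [-19.17, -26.13, -4.43] turnz 31.43
t1.7 pos [134.9 559.  195.7] -> (480, -345, 240, -36) delta [-54.76, -79.78, -4.43] turnz 112.43
```

Request:
{"api": "drive_tool", "payload": {"motion": [{"delta_pos": [-19.2,-26.1,-4.4],"turn": [0,0,31.4]},{"delta_pos": [-19.2,-26.1,-4.4],"turn": [0,0,31.4]},{"delta_pos": [-19.2,-26.1,-4.4],"turn": [0,0,31.4]},{"delta_pos": [-19.2,-26.1,-4.4],"turn": [0,0,31.4]},{"delta_pos": [-19.2,-26.1,-4.4],"turn": [0,0,31.4]},{"delta_pos": [-19.2,-26.1,-4.4],"turn": [0,0,31.4]},{"delta_pos": [-19.2,-26.1,-4.4],"turn": [0,0,31.4]}], "fingers": 1}}

```text
time_s: 2.4
ee_pos: [260.8, 257.4, 240.5]
tcp_rot: [[-0.706, 0.708, 0.002], [0.708, 0.706, 0.0], [-0.001, 0.001, -1.0]]
contact_force: [-0.2, -0.1, -0.5]
opening: 0.999
finger_force: 0.0
```

```bash
python3 -c "
from h import *
go((480,-345,240,-36))"
```

```text
t2.4 pos [260.8 257.4 240.5] -> (480, -345, 240, -36) delta [-58.13, -27.03, 0.07] turnz 80.93
```

Request:
{"api": "drive_tool", "payload": {"motion": [{"delta_pos": [-58.1,-27.0,0],"turn": [0,0,80.9]},{"delta_pos": [-58.1,-27.0,0],"turn": [0,0,80.9]},{"delta_pos": [-58.1,-27.0,0],"turn": [0,0,80.9]},{"delta_pos": [-58.1,-27.0,0],"turn": [0,0,80.9]},{"delta_pos": [-58.1,-27.0,0],"turn": [0,0,80.9]},{"delta_pos": [-58.1,-27.0,0],"turn": [0,0,80.9]},{"delta_pos": [-58.1,-27.0,0],"turn": [0,0,80.9]},{"delta_pos": [-58.1,-27.0,0],"turn": [0,0,80.9]},{"delta_pos": [-58.1,-27.0,0],"turn": [0,0,80.9]},{"delta_pos": [-58.1,-27.0,0],"turn": [0,0,80.9]},{"delta_pos": [-58.1,-27.0,0],"turn": [0,0,80.9]},{"delta_pos": [-58.1,-27.0,0],"turn": [0,0,80.9]}]}}

```text
time_s: 3.6
ee_pos: [466.9, -305.4, 239.7]
tcp_rot: [[0.587, 0.81, 0.0], [0.81, -0.587, 0.0], [0.0, 0.0, -1.0]]
contact_force: [-0.2, 0.5, 0.4]
opening: 1.0
finger_force: 0.0
```

```bash
cat >> h.py <<'E'
def wcloud(s,o):
    v,u=np.mgrid[0:480,0:640].astype(float); a=(u-s['cx'])/s['fx'];b=(v-s['cy'])/s['fy']
    th=np.hypot(a,b)+1e-9; t=np.tan(np.minimum(th,1.4))/th; z=s['range_z']
    p=np.stack([a*t*z,-b*t*z,-z],-1); M=np.array(s['T_tool_cam'])
    p=p@M[:3,:3].T+M[:3,3]; w=p@np.array(o['tcp_rot']).T+np.array(o['ee_pos']); w[(z<=0)|(th>1.3)]=np.nan
    return w
def wrist(name=None):
    o=r.observe(); s=r.snapshot("wrist")
    if name: cv2.imwrite(f"pics/{name}.png",s['img'][:,:,::-1])
    return s,wcloud(s,o)
E
python3 - <<'E'
from h import *
s,w=wrist("w1")
go((492,-357,240,-36))
print(rim(w,492,-357),np.array(s['T_tool_cam']).round(2).tolist())
T=r.snapshot("top");S=r.snapshot("scene")
for a in(T,S):
    for t in('tumbler_medium','tumbler_short'): print(t,[(round(d['p'],2),np.round(d['centre']).astype(int).tolist()) for d in r.mark_of(t,a)[:5]])
print([(round(d['p'],2),np.round(d['centre']).astype(int).tolist()) for d in r.mark_of('tumbler_medium',s)[:5]])
E
```

```text
t3.6 pos [ 469.7 -312.8  238.5] -> (492, -357, 240, -36) delta [-2.26, 4.41, -0.12] turnz -0.06
(np.float64(377.89715028380385), np.float64(384.9672477696564), (511.72186279296875, -322.2568359375), 23.591856002807617, 2840) [[-0.0, 0.96, 0.29, 76.47], [1.0, 0.0, -0.0, -0.83], [-0.0, 0.29, -0.96, -177.93], [0.0, 0.0, 0.0, 1.0]]
tumbler_medium [(0.8, [383, -372, 0]), (0.63, [438, -261, 6]), (0.62, [494, -354, 0])]
tumbler_short [(0.96, [488, -141, 1])]
tumbler_medium [(0.88, [494, -352, 3]), (0.84, [378, -368, 1]), (0.72, [436, -259, -1]), (0.71, [512, -464, 0]), (0.49, [490, -142, 0])]
tumbler_short [(0.8, [488, -143, 2])]
[(0.94, [432, -257, 0]), (0.8, [520, -464, 2]), (0.64, [485, -353, -1]), (0.57, [383, -372, -4])]
```

View pics/w1.png

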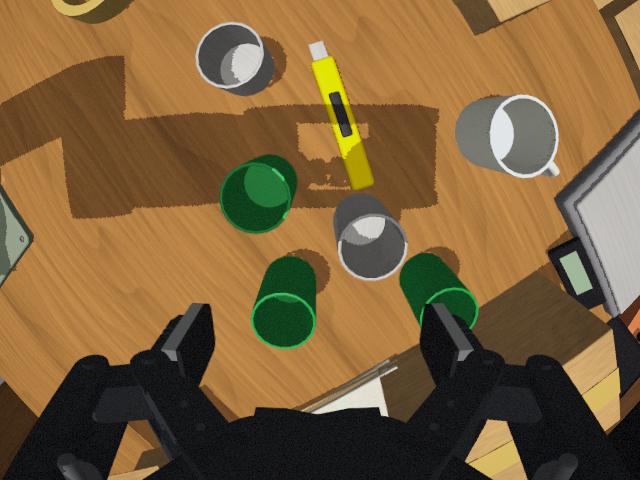

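The wrist view shows the steel medium's rim at (372,246). The cutter's end is beside it, and the green cups lie clear to the left and right.

```bash
sed -i 's/(w\[...,2\]>zmin); return/(w[...,2]>zmin)\&(w[...,2]<150); return/' h.py; python3 - <<'E'
from h import *
s,w=wrist()
print(rim(w,492,-357,48),rim(w,434,-260))
for n in("top","scene"): print(rim(cloud(r.snapshot(n)),492,-357))
go((492,-357,200,-36),(492,-357,63,-36))
E
```

```text
(np.float64(105.03107121968654), np.float64(107.03357516629222), (491.186767578125, -355.65069580078125), 32.2209587097168, 858) (np.float64(105.16098708744289), np.float64(106.65143656445053), (432.8760986328125, -258.80767822265625), 32.09028625488281, 879)
(np.float64(104.8372232047641), np.float64(107.76879779419573), (503.07684326171875, -336.06591796875), 17.900243759155273, 25)
(np.float64(103.69862145088628), np.float64(108.53043548485607), (492.45989990234375, -357.113037109375), 34.71003341674805, 188)
t4.2 pos [ 466.5 -302.2  240.3] -> (492, -357, 200, -36) delta [-2.95, 5.27, 4.03] turnz 0.21
t4.2 pos [ 466.5 -302.2  240.3] -> (492, -357, 63, -36) delta [-2.95, 5.26, 17.73] turnz 0.21
```

Request:
{"api": "drive_tool", "payload": {"motion": [{"delta_pos": [-2.9,5.2,3.0],"turn": [0,0,0]},{"delta_pos": [-2.9,5.2,3.0],"turn": [0,0,0]},{"delta_pos": [-2.9,5.2,8.0],"turn": [0,0,0]},{"delta_pos": [-2.9,5.2,8.0],"turn": [0,0,0]},{"delta_pos": [-2.9,5.2,8.0],"turn": [0,0,0]}]}}

```text
time_s: 4.65
ee_pos: [491.5, -356.6, 159.7]
tcp_rot: [[0.586, 0.811, -0.001], [0.811, -0.586, 0.001], [0.0, -0.002, -1.0]]
contact_force: [0.7, -0.1, 0.3]
opening: 0.998
finger_force: 0.0
```

```bash
python3 - <<'E'
from h import *
s,w=wrist()
print(rim(w,491,-356,45))
go((491.3,-356,63,-36))
E
```

```text
(np.float64(105.07345580155929), np.float64(106.9227802638198), (490.77838134765625, -355.6713562011719), 32.32747268676758, 1596)
t4.7 pos [ 492.5 -357.3  161.4] -> (491.3, -356, 63, -36) delta [0.04, -0.2, 9.84] turnz 0.16
```

Request:
{"api": "drive_tool", "payload": {"motion": [{"delta_pos": [0,-0.1,4.0],"turn": [0,0,0]},{"delta_pos": [0,-0.1,8.0],"turn": [0,0,0]},{"delta_pos": [0,-0.1,9.8],"turn": [0,0,0]},{"delta_pos": [0,-0.1,9.8],"turn": [0,0,0]},{"delta_pos": [0,-0.1,9.8],"turn": [0,0,0]}]}}

```text
time_s: 5.2
ee_pos: [492.6, -357.6, 64.3]
tcp_rot: [[0.586, 0.811, 0.004], [0.811, -0.586, -0.003], [0.0, 0.005, -1.0]]
contact_force: [0.2, -0.7, -0.2]
opening: 1.003
finger_force: 0.0
```

Request:
{"api": "drive_tool", "payload": {"motion": [{"delta_pos": [0,0,0]},{"delta_pos": [0,0,0]},{"delta_pos": [0,0,0]},{"delta_pos": [0,0,0]},{"delta_pos": [0,0,0]},{"delta_pos": [0,0,0]},{"delta_pos": [0,0,0]},{"delta_pos": [0,0,0]}], "fingers": 0, "force": 40}}

```text
validation failed for argument at $.mo...
```

Request:
{"api": "drive_tool", "payload": {"motion": [{"delta_pos": [0,0,0],"turn": [0,0,0]},{"delta_pos": [0,0,0],"turn": [0,0,0]},{"delta_pos": [0,0,0],"turn": [0,0,0]},{"delta_pos": [0,0,0],"turn": [0,0,0]},{"delta_pos": [0,0,0],"turn": [0,0,0]},{"delta_pos": [0,0,0],"turn": [0,0,0]},{"delta_pos": [0,0,0],"turn": [0,0,0]}], "fingers": 0, "force": 40}}

```text
time_s: 5.9
ee_pos: [491.1, -356.5, 78.4]
tcp_rot: [[0.586, 0.81, 0.006], [0.81, -0.586, -0.005], [0.0, 0.008, -1.0]]
contact_force: [-20.0, 15.1, 79.8]
opening: 0.002
finger_force: 36.1
```

```bash
python3 - <<'E'
from h import *
print(r.observe()['opening'],r.observe()['finger_force'])
s,w=wrist(); print(rim(w,491,-356,45))
for n in("top","scene"):
    s=r.snapshot(n);w=cloud(s)
    m=(abs(w[...,0]-641)<95)&(abs(w[...,1]-78)<165)&(abs(w[...,2]-36)<6)
    m=cv2.morphologyEx(m.astype(np.uint8),cv2.MORPH_OPEN,np.ones((3,3)))
    k,l,st,_=cv2.connectedComponentsWithStats(m); m=l==1+st[1:,4].argmax()
    print(n,'insert',cv2.minAreaRect(w[m][:,:2].astype(np.float32)))
    ce=cv2.morphologyEx(m.astype(np.uint8),cv2.MORPH_CLOSE,np.ones((3,3)))
    cs,hi=cv2.findContours(ce,cv2.RETR_CCOMP,cv2.CHAIN_APPROX_NONE)
    for c,h in zip(cs,hi[0]):
        if cv2.contourArea(c)>200:
            q=c[:,0];P=w[q[:,1],q[:,0]];P=P[~np.isnan(P[:,0])][:,:2].astype(np.float32);print(h[3],cv2.minAreaRect(P))
go((491,-356,230,-36),(641,78,230,5))
E
```

```text
0.0019806132734788203 36.12208477221429
(np.float64(141.1948068249048), np.float64(149.99687306720318), (494.73675537109375, -349.22088623046875), 13.660554885864258, 1074)
top insert ((640.0861206054688, 79.796630859375), (131.41888427734375, 299.7851867675781), 5.282374858856201)
-1 ((639.9298095703125, 79.78218078613281), (131.73287963867188, 299.7851867675781), 5.282374858856201)
0 ((633.0049438476562, 171.70668029785156), (82.65560150146484, 89.44349670410156), 5.520666599273682)
0 ((636.8450317382812, 78.67080688476562), (86.81080627441406, 80.79983520507812), 8.75920295715332)
0 ((650.820556640625, -14.719703674316406), (83.4429702758789, 78.23006439208984), 5.341654300689697)
scene insert ((641.6210327148438, 80.67249298095703), (135.89178466796875, 300.2198486328125), 5.203871250152588)
-1 ((641.6210327148438, 80.67249298095703), (135.89178466796875, 300.2198486328125), 5.203871250152588)
0 ((650.51904296875, -14.258621215820312), (80.8426513671875, 77.68258666992188), 5.243602275848389)
0 ((641.8029174804688, 80.50355529785156), (80.35075378417969, 77.75679016113281), 4.7450852394104)
0 ((632.7345581054688, 175.72518920898438), (81.15202331542969, 80.07633209228516), 5.359521389007568)
t6.0 pos [ 494.1 -358.7   79.4] -> (491, -356, 230, -36) delta [0.04, -0.16, -15.06] turnz 0.13
t6.0 pos [ 494.1 -358.7   79.4] -> (641, 78, 230, 5) delta [44.0, -13.43, -15.28] turnz -40.87
```

```bash
python3 - <<'E'
from h import *
s,w=wrist(); S=r.snapshot("scene")
cv2.imwrite("pics/w2.png",np.vstack([s['img'][140:,:,::-1],cv2.resize(S['img'][140:265,90:300],(437,260))[:,:,::-1].copy() if 0 else np.hstack([cv2.resize(S['img'][140:265,90:300],(437,260))[:,:,::-1],np.zeros((260,203,3),np.uint8)])]))
E
```

```text
(no output)
```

View pics/w2.png

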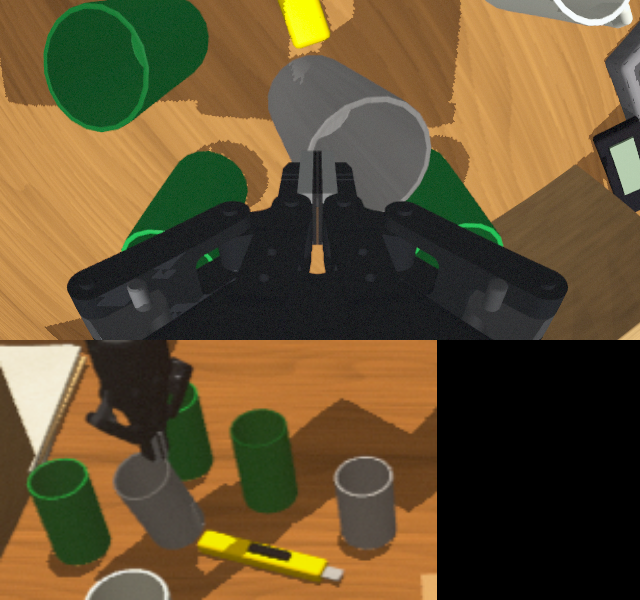

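The cup is tilted (rim at wrist ~(370,150)) and the fingers have shut without holding it. I'll ease off gently, straight up.

Request:
{"api": "drive_tool", "payload": {"motion": [{"delta_pos": [0,0,-0.5],"turn": [0,0,0]},{"delta_pos": [0,0,-1.0],"turn": [0,0,0]},{"delta_pos": [0,0,-1.5],"turn": [0,0,0]},{"delta_pos": [0,0,-2.0],"turn": [0,0,0]}]}}

```text
time_s: 6.55
ee_pos: [491.5, -357.0, 83.6]
tcp_rot: [[0.586, 0.81, 0.002], [0.81, -0.586, -0.002], [0.0, 0.003, -1.0]]
contact_force: [-0.0, -0.9, -1.1]
opening: -0.001
finger_force: 0.0
```

```bash
python3 - <<'E'
from h import *
s,w=wrist(); S=r.snapshot("scene")
a=s['img'][100:400,100:540,::-1]; b=cv2.resize(S['img'][140:265,90:300],(440,262))[:,:,::-1]
cv2.imwrite("pics/w3.png",np.vstack([a,b]))
print(r.observe()['ee_pos'],r.observe()['contact_force'])
E
```

```text
[ 491.46264285 -357.017767     82.65746937] [0.15696523 0.14390337 0.00070714]
```

View pics/w3.png

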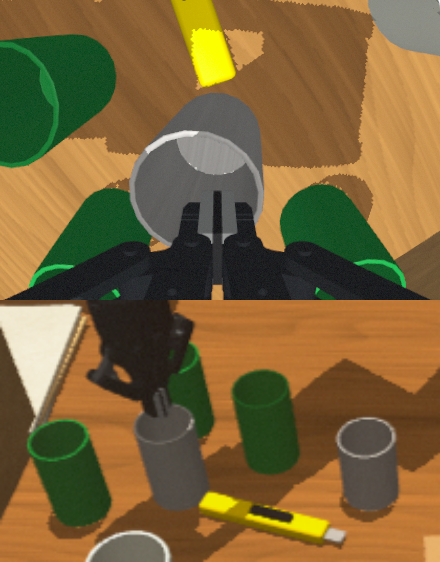

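```bash
python3 - <<'E'
from h import *
s,w=wrist()
p,m=near(w,491,-356,60); 
q=w[(abs(w[...,2]-105)<2.5)&m]
print(len(q),q.min(0),q.max(0))
# image position of TCP
M=np.linalg.inv(np.array(s['T_tool_cam']))
for z in(0,-19): 
    c=M@[0,0,z,1];d=np.array([c[0],-c[1],-c[2]]);th=np.arctan2(np.hypot(*d[:2]),d[2]);k=th/np.hypot(*d[:2])*s['fx'];print(s['cx']+k*d[0],s['cy']+k*d[1])
S=r.snapshot("scene");w=cloud(S);print(rim(w,491,-356,60,105))
from scipy.optimize import least_squares
q2=q[:,:2]; f=least_squares(lambda v:np.minimum(abs(np.hypot(q2[:,0]-v[0],q2[:,1]-v[1])-30.5),6),[495,-340]);print(f.x,f.cost/len(q2))
E
```

```text
2087 [ 461.81847222 -390.31188283  102.50188387] [ 525.45721821 -326.86319044  107.49777756]
318.33982881752786 280.1785565581756
318.5037045979137 295.99188914957404
(105, np.float64(149.74984275230668), (491.9740295410156, -354.9394226074219), 33.58135986328125, 148)
[ 493.73024749 -358.49229043] 0.5082037520572433
```

The fingers slipped over the rim into the cup, which is upright again at about (493.5,-358.5). I'll lift clear, open, then grip lower down and more gradually.

Request:
{"api": "drive_tool", "payload": {"motion": [{"delta_pos": [0,0,-3.0],"turn": [0,0,0]},{"delta_pos": [0,0,-7.0],"turn": [0,0,0]},{"delta_pos": [0,0,-7.0],"turn": [0,0,0]}]}}

```text
time_s: 7.05
ee_pos: [493.7, -358.7, 156.3]
tcp_rot: [[0.586, 0.81, 0.008], [0.81, -0.586, -0.006], [-0.0, 0.009, -1.0]]
contact_force: [0.0, -0.4, 0.5]
opening: 0.003
finger_force: 0.0
```

Request:
{"api": "drive_tool", "payload": {"motion": [{"delta_pos": [0,0,0],"turn": [0,0,0]},{"delta_pos": [0,0,0],"turn": [0,0,0]},{"delta_pos": [0,0,0],"turn": [0,0,0]},{"delta_pos": [0,0,0],"turn": [0,0,0]},{"delta_pos": [0,0,0],"turn": [0,0,0]},{"delta_pos": [0,0,0],"turn": [0,0,0]}], "fingers": 1}}

```text
time_s: 7.65
ee_pos: [490.8, -356.5, 151.3]
tcp_rot: [[0.586, 0.81, -0.0], [0.81, -0.586, 0.0], [0.0, -0.001, -1.0]]
contact_force: [0.0, 0.3, 1.0]
opening: 0.989
finger_force: 0.0
```

```bash
python3 - <<'E'
from h import *
s,w=wrist();print(rim(w,493,-358,45))
S=r.snapshot("scene");T=r.snapshot("top");print(rim(cloud(S),493,-358,45,105),rim(cloud(T),493,-358,45,105))
go((493,-358,42,-36));print(r.observe()['joint_pos'])
E
```

```text
(np.float64(105.09934230901263), np.float64(106.74356552760675), (491.0734558105469, -355.8315124511719), 32.242584228515625, 1751)
(105, np.float64(109.27350344021374), (493.75164794921875, -359.56689453125), 35.28840637207031, 164) (105, np.float64(110.4207323038172), (492.62957763671875, -354.73187255859375), 31.728639602661133, 66)
t7.8 pos [ 490.9 -356.6  151.6] -> (493, -358, 42, -36) delta [0.01, 0.25, 10.96] turnz 0.13
[-3.70820481e+01  2.28472627e+01  8.92429227e+01  5.32641139e-03
  6.79177486e+01 -1.21658232e+00]
```

Request:
{"api": "drive_tool", "payload": {"motion": [{"delta_pos": [0,0,3.0],"turn": [0,0,0]},{"delta_pos": [0,0,6.0],"turn": [0,0,0]},{"delta_pos": [0,0,9.0],"turn": [0,0,0]},{"delta_pos": [0,0,10.9],"turn": [0,0,0]},{"delta_pos": [0,0,10.9],"turn": [0,0,0]},{"delta_pos": [0,0,10.9],"turn": [0,0,0]}]}}

```text
time_s: 8.4
ee_pos: [491.2, -356.8, 43.1]
tcp_rot: [[0.586, 0.81, 0.0], [0.81, -0.586, -0.0], [0.0, 0.0, -1.0]]
contact_force: [-0.5, -0.4, 0.1]
opening: 0.997
finger_force: 0.0
```

Request:
{"api": "drive_tool", "payload": {"motion": [{"delta_pos": [0,0,0],"turn": [0,0,0]},{"delta_pos": [0,0,0],"turn": [0,0,0]},{"delta_pos": [0,0,0],"turn": [0,0,0]},{"delta_pos": [0,0,0],"turn": [0,0,0]}], "fingers": 0.78, "force": 25}}

```text
time_s: 8.8
ee_pos: [491.2, -356.8, 43.3]
tcp_rot: [[0.586, 0.81, 0.001], [0.81, -0.586, -0.001], [0.0, 0.001, -1.0]]
contact_force: [-0.0, 0.1, 0.5]
opening: 0.783
finger_force: 0.0
```

Request:
{"api": "drive_tool", "payload": {"motion": [{"delta_pos": [0,0,0],"turn": [0,0,0]},{"delta_pos": [0,0,0],"turn": [0,0,0]},{"delta_pos": [0,0,0],"turn": [0,0,0]}], "fingers": 0.68, "force": 25}}

```text
time_s: 9.1
ee_pos: [491.3, -356.8, 43.5]
tcp_rot: [[0.586, 0.81, 0.001], [0.81, -0.586, -0.001], [0.0, 0.001, -1.0]]
contact_force: [-0.9, 0.8, 5.0]
opening: 0.739
finger_force: 27.5
```

Request:
{"api": "drive_tool", "payload": {"motion": [{"delta_pos": [0,0,-0.5],"turn": [0,0,0]},{"delta_pos": [0,0,-1.5],"turn": [0,0,0]},{"delta_pos": [0,0,-3.0],"turn": [0,0,0]},{"delta_pos": [0,0,-3.0],"turn": [0,0,0]},{"delta_pos": [0,0,-3.0],"turn": [0,0,0]}], "force": 35}}

```text
time_s: 9.6
ee_pos: [490.9, -356.6, 72.7]
tcp_rot: [[0.586, 0.81, 0.0], [0.81, -0.586, -0.0], [0.0, 0.0, -1.0]]
contact_force: [-0.2, 0.2, -2.7]
opening: 0.735
finger_force: 39.0
```

```bash
python3 - <<'E'
from h import *
s,w=wrist("w4");o=r.observe();print(o['contact_force'],o['ee_pos'],o['opening'],o['finger_force'])
for zt in(105,110,115,120,125,130,135,140):
    q,m=near(w,491,-357,45);print(zt,(abs(q[:,2]-zt)<2.5).sum(),end=';')
print(rim(w,491,-357,45,135))
go((491,-357,200,-36),(641,79,200,5))
S=r.snapshot("scene");a=s['img'][100:400,100:540,::-1]; b=cv2.resize(S['img'][140:265,90:300],(440,262))[:,:,::-1]
cv2.imwrite("pics/w4.png",np.vstack([a,b]))
E
```

```text
[-0.60209119  0.38217108 -2.63517374] [ 490.50915693 -356.29605565   72.15493101] 0.733115375500429 38.9547167904675
105 1326;110 1424;115 1589;120 1911;125 2273;130 2487;135 4177;140 763;(135, np.float64(149.97180125688652), (495.52777099609375, -350.66082763671875), 44.26508331298828, 6528)
t9.7 pos [ 490.5 -356.3   72.2] -> (491, -357, 200, -36) delta [-0.03, 0.07, -12.78] turnz 0.13
t9.7 pos [ 490.5 -356.3   72.2] -> (641, 79, 200, 5) delta [44.09, -13.32, -12.76] turnz -40.87
```

View pics/w4.png

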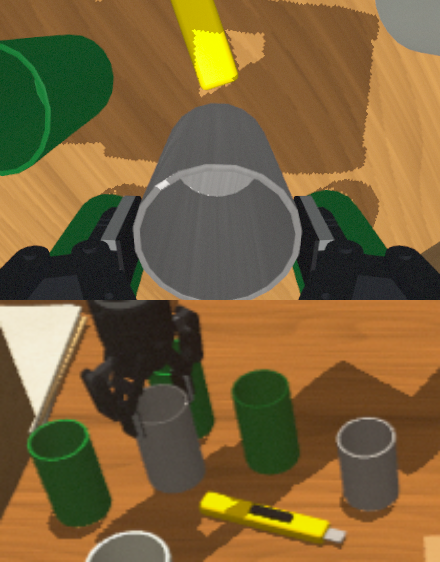

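The cup is held squarely between the pads (opening 0.735, about 2.7 N) and is off the desk. Now carrying it to pocket 2.

Request:
{"api": "drive_tool", "payload": {"motion": [{"delta_pos": [0,0,-4],"turn": [0,0,0]},{"delta_pos": [0,0,-8],"turn": [0,0,0]},{"delta_pos": [0,0,-12.8],"turn": [0,0,0]},{"delta_pos": [3,-0.9,-12.8],"turn": [0,0,-4]},{"delta_pos": [7,-2.1,-12.8],"turn": [0,0,-8]},{"delta_pos": [11,-3.3,-12.8],"turn": [0,0,-12]},{"delta_pos": [15,-4.5,-12.8],"turn": [0,0,-16]},{"delta_pos": [19,-5.7,-12.8],"turn": [0,0,-20]},{"delta_pos": [23,-6.9,-12.8],"turn": [0,0,-24]},{"delta_pos": [27,-8.1,-12.8],"turn": [0,0,-28]},{"delta_pos": [31,-9.3,-12.8],"turn": [0,0,-32]},{"delta_pos": [34,-10.3,-12.8],"turn": [0,0,-36]}]}}

```text
time_s: 10.9
ee_pos: [606.8, -18.2, 199.6]
tcp_rot: [[-0.006, 1.0, -0.002], [1.0, 0.006, 0.001], [0.001, -0.002, -1.0]]
contact_force: [0.0, -0.1, -1.4]
opening: 0.733
finger_force: 40.4
```

```bash
python3 - <<'E'
from h import *
go((641,80,200,5))
E
```

```text
t10.9 pos [606.8 -18.2 199.6] -> (641, 80, 200, 5) delta [9.8, 3.48, -0.04] turnz -4.63
```

Request:
{"api": "drive_tool", "payload": {"motion": [{"delta_pos": [4,1.4,0],"turn": [0,0,-2]},{"delta_pos": [8,2.9,3],"turn": [0,0,-4.6]},{"delta_pos": [9.8,3.5,6],"turn": [0,0,-4.6]},{"delta_pos": [9.8,3.5,7],"turn": [0,0,-4.6]},{"delta_pos": [9.8,3.5,7],"turn": [0,0,-4.6]},{"delta_pos": [9.8,3.5,7],"turn": [0,0,-4.6]},{"delta_pos": [9.8,3.5,7],"turn": [0,0,-4.6]}]}}

```text
time_s: 11.6
ee_pos: [642.3, 76.3, 132.4]
tcp_rot: [[-0.081, 0.997, 0.003], [0.997, 0.081, 0.0], [-0.0, 0.003, -1.0]]
contact_force: [0.3, 0.4, -2.6]
opening: 0.735
finger_force: 40.5
```

```bash
python3 - <<'E'
from h import *
s,w=wrist("w5")
m=(abs(w[...,0]-641)<95)&(abs(w[...,1]-78)<165)&(abs(w[...,2]-36)<5)
m=cv2.morphologyEx(m.astype(np.uint8),cv2.MORPH_OPEN,np.ones((3,3)))
print(m.sum(),np.nanmedian(w[m>0][:,2]))
# model fit: insert top mask; evaluate points top vs pocket floor
P=w[(abs(w[...,0]-641)<110)&(abs(w[...,1]-78)<190)&(w[...,2]<45)&(w[...,2]>-8)]
from scipy.optimize import minimize
def cost(v):
    c,sn=np.cos(v[2]),np.sin(v[2]);d=P[:,:2]-v[:2];x=d[:,0]*c+d[:,1]*sn;y=-d[:,0]*sn+d[:,1]*c
    ins=(abs(x)<65)&(abs(y)<150)
    for k in(-95,0,95): ins&=~((abs(x)<37)&(abs(y-k)<37))
    return np.mean(ins!=(P[:,2]>30))
b=min((minimize(cost,[641+a,80+e,.0915],method='Nelder-Mead',options=dict(initial_simplex=[[641+a,80+e,.09],[646+a,80+e,.09],[641+a,85+e,.09],[641+a,80+e,.12]])) for a in(-3,0,3) for e in(-3,0,3)),key=lambda q:q.fun)
print(b.x,b.fun)
go((641,80,44,5))
cv2.imwrite("pics/w5.png",s['img'][:,:,::-1])
E
```

```text
23130 35.713124672421635
[6.40179266e+02 8.24099704e+01 9.24491545e-02] 0.02144005441167378
t11.7 pos [642.2  76.3 132.5] -> (641, 80, 44, 5) delta [0.38, -0.12, 8.85] turnz -0.35
```

View pics/w5.png

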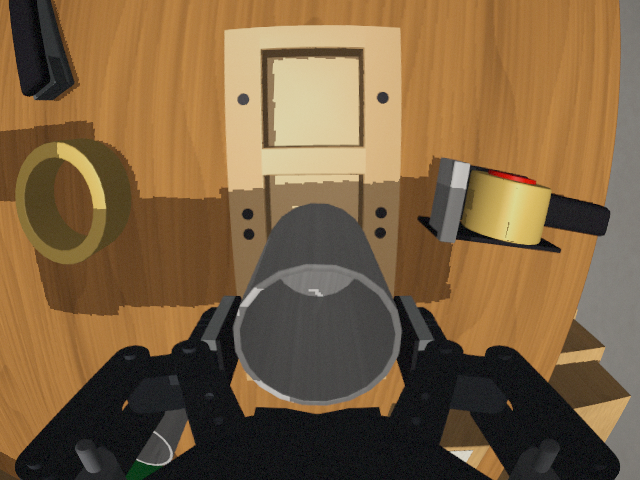

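Request:
{"api": "drive_tool", "payload": {"motion": [{"delta_pos": [0.5,-0.1,0],"turn": [0,0,-0.5]},{"delta_pos": [0.5,-0.1,2],"turn": [0,0,-0.5]},{"delta_pos": [0.5,-0.1,4],"turn": [0,0,-0.5]},{"delta_pos": [0.5,-0.1,5],"turn": [0,0,-0.5]},{"delta_pos": [0.5,-0.1,5],"turn": [0,0,-0.5]},{"delta_pos": [0.5,-0.1,5],"turn": [0,0,-0.5]}]}}

```text
time_s: 12.25
ee_pos: [640.6, 82.3, 81.5]
tcp_rot: [[-0.091, 0.996, 0.001], [0.996, 0.091, 0.0], [0.0, 0.001, -1.0]]
contact_force: [-0.6, -0.3, -2.3]
opening: 0.734
finger_force: 40.5
```

```bash
python3 - <<'E'
from h import *
go((640.5,81.5,47,5.3)); print(r.observe()['contact_force'])
w=cloud(r.snapshot("scene"));print(rim(w,641,81,60,142-0))
E
```

```text
t12.2 pos [640.6  82.3  81.5] -> (640.5, 81.5, 47, 5.3) delta [-0.08, -0.02, 3.45] turnz -0.07
[-0.62159602 -0.34180468 -2.34699707]
(142, np.float64(149.9279328673507), (646.3724975585938, 78.7552719116211), 42.888427734375, 165)
```

Request:
{"api": "drive_tool", "payload": {"motion": [{"delta_pos": [-0.1,0,0.8],"turn": [0,0,0]},{"delta_pos": [-0.1,0,1.6],"turn": [0,0,0]},{"delta_pos": [-0.1,0,2.3],"turn": [0,0,0]},{"delta_pos": [-0.1,0,2.9],"turn": [0,0,0]},{"delta_pos": [-0.1,0,3.3],"turn": [0,0,0]},{"delta_pos": [-0.1,0,3.3],"turn": [0,0,0]}]}}

```text
time_s: 12.9
ee_pos: [640.2, 81.3, 47.7]
tcp_rot: [[-0.091, 0.996, 0.0], [0.996, 0.091, 0.0], [0.0, 0.0, -1.0]]
contact_force: [0.3, -0.8, -2.9]
opening: 0.733
finger_force: 40.5
```

Request:
{"api": "drive_tool", "payload": {"motion": [{"delta_pos": [0,0,0.15],"turn": [0,0,0]},{"delta_pos": [0,0,0.3],"turn": [0,0,0]},{"delta_pos": [0,0,0.3],"turn": [0,0,0]}]}}

```text
time_s: 13.2
ee_pos: [640.3, 81.3, 47.7]
tcp_rot: [[-0.091, 0.996, 0.001], [0.996, 0.091, 0.0], [0.0, 0.002, -1.0]]
contact_force: [-5.3, -1.6, 13.2]
opening: 0.732
finger_force: 41.8
```

Request:
{"api": "drive_tool", "payload": {"motion": [{"delta_pos": [0,0,0],"turn": [0,0,0]},{"delta_pos": [0,0,0],"turn": [0,0,0]},{"delta_pos": [0,0,0],"turn": [0,0,0]},{"delta_pos": [0,0,0],"turn": [0,0,0]}], "fingers": 0.92}}

```text
time_s: 13.6
ee_pos: [640.1, 81.3, 44.3]
tcp_rot: [[-0.091, 0.996, -0.0], [0.996, 0.091, 0.0], [0.0, -0.0, -1.0]]
contact_force: [-0.3, 0.8, -0.5]
opening: 0.92
finger_force: 0.0
```

Request:
{"api": "drive_tool", "payload": {"motion": [{"delta_pos": [0,0,-3],"turn": [0,0,0]},{"delta_pos": [0,0,-8],"turn": [0,0,0]},{"delta_pos": [0,0,-12],"turn": [0,0,0]},{"delta_pos": [0,0,-15],"turn": [0,0,0]},{"delta_pos": [0,0,-15],"turn": [0,0,0]}]}}

```text
time_s: 14.1
ee_pos: [643.0, 81.6, 200.2]
tcp_rot: [[-0.091, 0.996, 0.01], [0.996, 0.091, 0.001], [0.0, 0.011, -1.0]]
contact_force: [-0.0, 0.8, 0.1]
opening: 0.924
finger_force: 0.0
```

```bash
python3 - <<'E'
from h import *
s,w=wrist("w6");print(rim(w,640.5,81.5,45,109),rim(w,640.5,81.5,45))
T,S=r.snapshot("top"),r.snapshot("scene")
for a in(T,S):
    c=cloud(a);print(rim(c,640.5,81.5,45,109),'short',rim(c,489,-141,50,85)); print([(round(d['p'],2),np.round(d['centre']).astype(int).tolist()) for d in r.mark_of('tumbler_short',a)[:3]])
go((470,-125,200,-16),(489,-141,200,-16))
E
```

```text
(109, np.float64(110.78882668034765), (640.8704833984375, 82.04508972167969), 32.12581253051758, 1207) (np.float64(109.11151545368216), np.float64(110.78882668034765), (640.8704833984375, 82.04508972167969), 32.12581253051758, 1197)
(109, np.float64(111.64340745875393), (639.5685424804688, 77.3902359008789), 30.434547424316406, 8) short (85, np.float64(90.02949470850035), (488.93060302734375, -141.08204650878906), 31.977169036865234, 116)
[(0.83, [490, -141, 3]), (0.43, [541, -254, 3])]
(109, np.float64(112.27501667437241), (642.7401733398438, 80.33242797851562), 33.65267562866211, 191) short (85, np.float64(89.21507836489695), (489.6170349121094, -140.0814971923828), 34.25083541870117, 165)
[(0.93, [492, -139, 0]), (0.63, [419, 351, 7]), (0.31, [416, 349, 2])]
t14.3 pos [639.1  81.1 192.6] -> (470, -125, 200, -16) delta [-18.98, -18.72, -0.67] turnz 21.23
t14.3 pos [639.1  81.1 192.6] -> (489, -141, 200, -16) delta [-20.75, -16.98, -0.67] turnz 21.23
```

Medium is seated in pocket 2: its rim is at 109 mm, centred at (641,82). Next is the short tumbler.

Request:
{"api": "drive_tool", "payload": {"motion": [{"delta_pos": [-4,-3.3,0],"turn": [0,0,4]},{"delta_pos": [-7.5,-6.1,0],"turn": [0,0,8]},{"delta_pos": [-11,-9,0],"turn": [0,0,12]},{"delta_pos": [-14.5,-12,0],"turn": [0,0,16]},{"delta_pos": [-18,-15,0],"turn": [0,0,20]},{"delta_pos": [-20.7,-17,1],"turn": [0,0,21.2]},{"delta_pos": [-20.7,-17,3],"turn": [0,0,21.2]},{"delta_pos": [-20.7,-17,4],"turn": [0,0,21.2]},{"delta_pos": [-20.7,-17,4],"turn": [0,0,21.2]},{"delta_pos": [-20.7,-17,4],"turn": [0,0,21.2]}], "fingers": 1}}

```text
time_s: 15.35
ee_pos: [490.0, -139.9, 154.4]
tcp_rot: [[0.274, 0.962, -0.001], [0.962, -0.274, 0.0], [0.0, -0.001, -1.0]]
contact_force: [-1.1, -0.3, 0.2]
opening: 0.997
finger_force: 0.0
```

```bash
python3 - <<'E'
from h import *
s,w=wrist();R=rim(w,489,-141,48);print(R)
go((*R[2],38,-16))
E
```

```text
(np.float64(85.17745851509427), np.float64(86.87379602975872), (488.9139099121094, -138.54847717285156), 32.385318756103516, 1406)
t15.4 pos [ 490.4 -139.9  154.9] -> (488.9139099121094, -138.54847717285156, 38, -16) delta [0.09, -0.19, 11.69] turnz 0.1
```

Request:
{"api": "drive_tool", "payload": {"motion": [{"delta_pos": [0,-0.1,2.0],"turn": [0,0,0]},{"delta_pos": [0,-0.1,5.5],"turn": [0,0,0]},{"delta_pos": [0,-0.1,9.0],"turn": [0,0,0]},{"delta_pos": [0,-0.1,11.5],"turn": [0,0,0]},{"delta_pos": [0,-0.1,11.5],"turn": [0,0,0]},{"delta_pos": [0,-0.1,11.5],"turn": [0,0,0]}]}}

```text
time_s: 16.0
ee_pos: [489.8, -140.0, 40.5]
tcp_rot: [[0.274, 0.962, 0.001], [0.962, -0.274, -0.0], [0.0, 0.001, -1.0]]
contact_force: [0.3, -0.4, 0.4]
opening: 0.998
finger_force: 0.0
```

Request:
{"api": "drive_tool", "payload": {"motion": [{"delta_pos": [0,0,0],"turn": [0,0,0]},{"delta_pos": [0,0,0],"turn": [0,0,0]},{"delta_pos": [0,0,0],"turn": [0,0,0]},{"delta_pos": [0,0,0],"turn": [0,0,0]}], "fingers": 0.78, "force": 25}}

```text
time_s: 16.4
ee_pos: [489.2, -140.2, 40.4]
tcp_rot: [[0.275, 0.961, 0.002], [0.961, -0.275, -0.0], [0.0, 0.002, -1.0]]
contact_force: [-0.1, -0.1, -0.4]
opening: 0.775
finger_force: 0.0
```

Request:
{"api": "drive_tool", "payload": {"motion": [{"delta_pos": [0,0,0],"turn": [0,0,0]},{"delta_pos": [0,0,0],"turn": [0,0,0]},{"delta_pos": [0,0,0],"turn": [0,0,0]}], "fingers": 0.68}}

```text
time_s: 16.7
ee_pos: [489.0, -140.2, 40.9]
tcp_rot: [[0.275, 0.961, 0.001], [0.961, -0.275, -0.0], [0.0, 0.001, -1.0]]
contact_force: [-1.6, 0.5, 7.3]
opening: 0.731
finger_force: 25.3
```

Request:
{"api": "drive_tool", "payload": {"motion": [{"delta_pos": [0,0,-0.5],"turn": [0,0,0]},{"delta_pos": [0,0,-1.5],"turn": [0,0,0]},{"delta_pos": [0,0,-3.0],"turn": [0,0,0]},{"delta_pos": [0,0,-7.0],"turn": [0,0,0]},{"delta_pos": [0,0,-11.0],"turn": [0,0,0]},{"delta_pos": [0,0,-15.0],"turn": [0,0,0]},{"delta_pos": [0,0,-15.0],"turn": [0,0,0]},{"delta_pos": [0,0,-15.0],"turn": [0,0,0]}], "force": 35}}

```text
time_s: 17.5
ee_pos: [488.7, -140.1, 190.4]
tcp_rot: [[0.275, 0.961, 0.001], [0.961, -0.275, -0.0], [0.0, 0.002, -1.0]]
contact_force: [-0.6, -0.0, -3.5]
opening: 0.714
finger_force: 39.1
```

```bash
python3 - <<'E'
from h import *
go((649.3,-13,190,5.3))
E
```

```text
t17.5 pos [ 488.7 -140.1  190.4] -> (649.3, -13, 190, 5.3) delta [16.64, 11.94, 0.06] turnz -21.27
```

Request:
{"api": "drive_tool", "payload": {"motion": [{"delta_pos": [3,2.2,0],"turn": [0,0,-4]},{"delta_pos": [6,4.3,0],"turn": [0,0,-8]},{"delta_pos": [9,6.5,0],"turn": [0,0,-12]},{"delta_pos": [12,8.6,0],"turn": [0,0,-16]},{"delta_pos": [15,10.8,0],"turn": [0,0,-20]},{"delta_pos": [16.6,11.9,2],"turn": [0,0,-21.3]},{"delta_pos": [16.6,11.9,5],"turn": [0,0,-21.3]},{"delta_pos": [16.6,11.9,6],"turn": [0,0,-21.3]},{"delta_pos": [16.6,11.9,6],"turn": [0,0,-21.3]},{"delta_pos": [16.6,11.9,6],"turn": [0,0,-21.3]}]}}

```text
time_s: 18.5
ee_pos: [648.7, -13.6, 129.9]
tcp_rot: [[-0.092, 0.996, -0.0], [0.996, 0.092, 0.0], [0.0, -0.0, -1.0]]
contact_force: [-0.6, 0.0, -1.7]
opening: 0.715
finger_force: 39.2
```

```bash
python3 - <<'E'
from h import *
s,w=wrist();print(rim(w,649.3,-13,45,175),r.observe()['opening'])
print('med',rim(w,641,82,45,109))
S=r.snapshot("scene")
a=s['img'][:,:,::-1];b=cv2.resize(S['img'][150:320,250:470],(220,170))[:,:,::-1];a=a.copy();a[:170,:220]=b
cv2.imwrite("pics/w7.png",a)
go((649.3,-13,80,5.3),(649.3,-13,44.5,5.3))
E
```

```text
(175, np.float64(149.990726634859), (0.0, 0.0), 0.0, 0) 0.715218844701449
med (109, np.float64(110.8509768642427), (640.9951782226562, 82.06287384033203), 32.172035217285156, 2270)
t18.6 pos [649.5 -13.7 131.2] -> (649.3, -13, 80, 5.3) delta [0.07, -0.02, 5.12] turnz -0.01
t18.6 pos [649.5 -13.7 131.2] -> (649.3, -13, 44.5, 5.3) delta [0.07, -0.03, 8.67] turnz -0.01
```

View pics/w7.png

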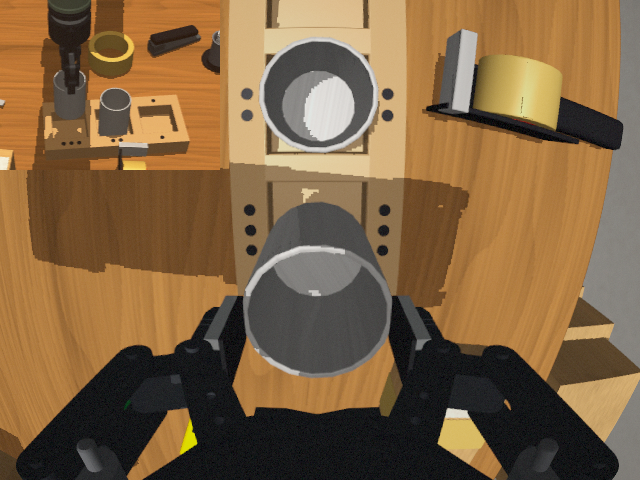

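```bash
python3 - <<'E'
from h import *
import h
o=r.observe();s,w=wrist()
R=np.array(o['tcp_rot']);L=(w-np.array(o['ee_pos']))@R  # tool coords
m=(np.hypot(L[...,0],L[...,1])<50)&(L[...,2]<-20)&(L[...,2]>-90)
p=L[m];print(np.histogram(p[:,2],bins=range(-90,-15,5)))
# exclude fingers: |y|<30ish for tilt; rim band
v,u=np.where(m)
img=s['img'];g=img[v,u].mean(1)
br=(g>150)&(p[:,2]>-60); q=p[br];print(len(q),q.mean(0),q.min(0),q.max(0))
A=np.c_[q[:,:2],np.ones(len(q))];print(np.linalg.lstsq(A,q[:,2],rcond=None)[0])
print(cv2.minEnclosingCircle(q[:,:2].astype(np.float32).copy()))
E
```

```text
(array([1144,  500,  986,  763,  803,  729,  668,  599,  460, 3632, 1444,
       1320, 1251, 1130]), array([-90, -85, -80, -75, -70, -65, -60, -55, -50, -45, -40, -35, -30,
       -25, -20]))
914 [ 15.07602922 -13.38338973 -43.30108609] [-28.942606   -29.31717612 -45.71732348] [ 33.30542145   8.37514382 -41.11264989]
[-2.34157543e-03 -9.02247501e-04 -4.32778596e+01]
((1.8312101364135742, -1.1996839046478271), 31.794410705566406)
```

Request:
{"api": "drive_tool", "payload": {"motion": [{"delta_pos": [0,0,2],"turn": [0,0,0]},{"delta_pos": [0,0,4],"turn": [0,0,0]},{"delta_pos": [0,0,5],"turn": [0,0,0]},{"delta_pos": [0,0,5.8],"turn": [0,0,0]},{"delta_pos": [0,0,6.6],"turn": [0,0,0]},{"delta_pos": [0,0,7.3],"turn": [0,0,0]},{"delta_pos": [0,0,7.9],"turn": [0,0,0]},{"delta_pos": [0,0,8.3],"turn": [0,0,0]},{"delta_pos": [0,0,8.3],"turn": [0,0,0]}]}}

```text
time_s: 19.55
ee_pos: [648.5, -13.2, 46.1]
tcp_rot: [[-0.093, 0.996, -0.001], [0.996, 0.093, 0.0], [0.0, -0.001, -1.0]]
contact_force: [-0.3, 0.3, -2.0]
opening: 0.713
finger_force: 39.2
```

Request:
{"api": "drive_tool", "payload": {"motion": [{"delta_pos": [0,0,0.1],"turn": [0,0,0]},{"delta_pos": [0,0,0.2],"turn": [0,0,0]},{"delta_pos": [0,0,0.2],"turn": [0,0,0]}]}}

```text
time_s: 19.85
ee_pos: [649.2, -13.0, 45.5]
tcp_rot: [[-0.093, 0.996, 0.001], [0.996, 0.093, 0.0], [0.0, 0.001, -1.0]]
contact_force: [-0.1, 1.3, 1.1]
opening: 0.711
finger_force: 39.7
```

Request:
{"api": "drive_tool", "payload": {"motion": [{"delta_pos": [0,0,0],"turn": [0,0,0]},{"delta_pos": [0,0,0],"turn": [0,0,0]},{"delta_pos": [0,0,0],"turn": [0,0,0]},{"delta_pos": [0,0,0],"turn": [0,0,0]}], "fingers": 0.92}}

```text
time_s: 20.25
ee_pos: [648.9, -13.3, 44.8]
tcp_rot: [[-0.093, 0.996, 0.0], [0.996, 0.093, 0.0], [-0.0, 0.0, -1.0]]
contact_force: [-0.5, -0.3, -0.5]
opening: 0.921
finger_force: 0.0
```

Request:
{"api": "drive_tool", "payload": {"motion": [{"delta_pos": [0,0,-3],"turn": [0,0,0]},{"delta_pos": [0,0,-8],"turn": [0,0,0]},{"delta_pos": [0,0,-12],"turn": [0,0,0]},{"delta_pos": [0,0,-17],"turn": [0,0,0]},{"delta_pos": [0,0,-21],"turn": [0,0,0]},{"delta_pos": [0,0,-21],"turn": [0,0,0]}]}}

```text
time_s: 20.85
ee_pos: [651.9, -13.4, 262.3]
tcp_rot: [[-0.093, 0.996, 0.014], [0.996, 0.093, -0.0], [-0.002, 0.014, -1.0]]
contact_force: [-0.4, 0.2, -0.7]
opening: 0.917
finger_force: 0.0
```

```bash
python3 - <<'E'
from h import *
s,w=wrist();print(rim(w,649,-13,45),rim(w,641,82,45))
T,S=r.snapshot("top"),r.snapshot("scene")
for a in(T,S):
    c=cloud(a);print(rim(c,641,82,45,109),rim(c,649,-13,45,89))
    for k,l in((195,215),(205,222),(60,74)):
        b=c[(np.hypot(c[...,0]-418,c[...,1]-350)<32)&(c[...,2]>k)&(c[...,2]<l)]; print(k,len(b),b.mean(0),b.min(0),b.max(0))
    for t in('brush','stand_floor'): print(t,[(round(d['p'],2),np.round(d['centre'],1).tolist()) for d in r.mark_of(t,a)[:2]])
go((600,200,270,20),(418,345,270,40))
E
```

```text
(np.float64(89.22284229126261), np.float64(91.1502692389663), (649.198486328125, -11.43428897857666), 32.219886779785156, 717) (np.float64(109.17997211895522), np.float64(110.7826027239872), (640.9953002929688, 82.24645233154297), 32.250797271728516, 785)
(109, np.float64(115.3427327023469), (642.02734375, 67.0086669921875), 29.279705047607422, 48) (89, np.float64(96.62858628065283), (648.5883178710938, -13.859291076660156), 31.967025756835938, 92)
195 39 [416.65737936 341.09389013 207.50886389] [406.55542467 337.36897319 195.23889251] [427.40311638 351.15169157 214.72054929]
205 63 [417.1010142  344.51426447 215.84386319] [406.48186578 337.36897319 205.32779987] [427.40311638 357.15664369 221.92954458]
60 132 [416.53013958 347.16469829  69.35356897] [388.78776417 321.13132368  60.01640342] [444.46063289 374.61308649  73.95531899]
brush [(0.86, [418.3, 351.2, 7.8])]
stand_floor [(0.97, [419.0, 347.3, 8.3]), (0.58, [787.3, -190.9, -3.8])]
(109, np.float64(112.7475833607756), (643.2075805664062, 82.64742279052734), 33.95649719238281, 199) (89, np.float64(93.73323588540813), (650.4794921875, -12.19948959350586), 33.762229919433594, 194)
195 86 [425.24362932 346.68636973 205.34945781] [412.68020046 337.52422442 195.05463679] [431.21752447 359.85443886 214.89134259]
205 82 [424.70866865 347.35135069 213.81440512] [412.68020046 337.52422442 205.08692605] [432.22341028 359.53136731 221.96976343]
60 179 [428.56634518 346.48199479  68.30198028] [396.740694   321.33096777  60.01953654] [449.75511723 379.20216756  73.99772294]
brush [(0.78, [414.2, 353.0, 4.9])]
stand_floor [(0.96, [417.5, 349.4, 10.0]), (0.67, [359.4, 247.4, -2.2])]
t21.2 pos [648.1 -13.2 252.8] -> (600, 200, 270, 20) delta [21.68, -2.81, -1.7] turnz -14.67
t21.2 pos [648.1 -13.2 252.8] -> (418, 345, 270, 40) delta [37.81, -19.59, -1.63] turnz -34.67
```

Request:
{"api": "drive_tool", "payload": {"motion": [{"delta_pos": [4,-2,-3],"turn": [0,0,-3.5]},{"delta_pos": [8,-4.1,-3],"turn": [0,0,-7]},{"delta_pos": [12,-6.2,-3],"turn": [0,0,-11]},{"delta_pos": [16,-8.3,-3],"turn": [0,0,-15]},{"delta_pos": [20,-10.4,-3],"turn": [0,0,-19]},{"delta_pos": [24,-12.5,-3],"turn": [0,0,-23]},{"delta_pos": [28,-14.6,-3],"turn": [0,0,-27]},{"delta_pos": [32,-16.7,-3],"turn": [0,0,-31]},{"delta_pos": [35.5,-18.4,-3],"turn": [0,0,-34.7]},{"delta_pos": [38,-19.6,-3],"turn": [0,0,-34.7]},{"delta_pos": [38,-19.6,-3],"turn": [0,0,-34.7]},{"delta_pos": [38,-19.6,-3],"turn": [0,0,-34.7]}], "fingers": 1}}

```text
time_s: 22.4
ee_pos: [418.0, 346.9, 283.9]
tcp_rot: [[-0.644, 0.765, -0.001], [0.765, 0.644, -0.001], [-0.001, -0.002, -1.0]]
contact_force: [0.5, 0.0, 0.2]
opening: 0.999
finger_force: 0.0
```

```bash
python3 - <<'E'
from h import *
s,w=wrist("w8")
for a,b in((218,230),(200,217),(150,180),(66,80)):
    q=w[(np.hypot(w[...,0]-418,w[...,1]-348)<35)&(w[...,2]>a)&(w[...,2]<b)]; print(a,len(q),q.mean(0) if len(q) else 0,*( (q.min(0),q.max(0)) if len(q) else ()))
for t in('brush','stand_floor'): print(t,[(round(d['p'],2),np.round(d['centre'],1).tolist()) for d in r.mark_of(t,s)[:2]])
go((418,348,160,40))
E
```

```text
218 556 [416.7067465  352.02829588 221.97685697] [408.47930931 342.8943292  218.06531997] [426.48355638 360.43327377 224.56542019]
200 261 [412.67382994 356.42829003 211.19123032] [406.27219422 340.90862838 200.04641878] [427.32900137 362.19562336 216.93755757]
150 182 [412.07514245 357.56226641 165.91574881] [406.41764894 344.15879217 150.02922827] [425.58112856 362.265581   179.97820489]
66 864 [413.90406442 354.64895199  72.76546578] [388.37876233 321.8642283   66.01877424] [447.02274683 379.75366269  79.84566132]
brush [(0.96, [416.3, 351.2, 6.3])]
stand_floor [(0.94, [420.2, 349.2, 10.2])]
t22.6 pos [418.9 346.  284.4] -> (418, 348, 160, 40) delta [0.22, 0.07, 12.44] turnz -0.05
```

View pics/w8.png

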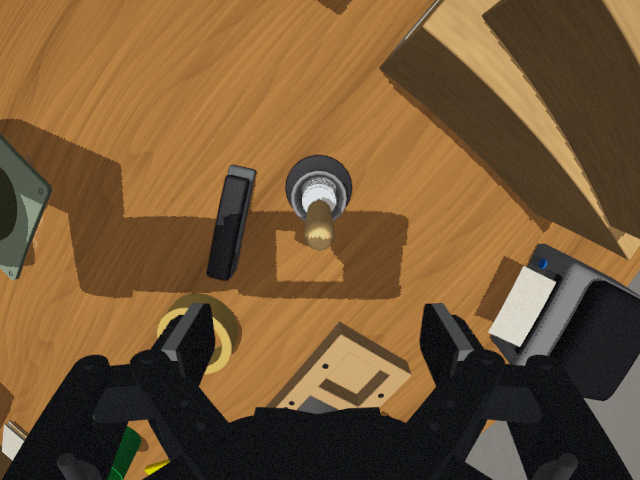

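Wrist view: the brush handle top is at (319,238), upright in its stand at (319,190), with the stapler clear to the left. The handle is at about (417,351.5).

Request:
{"api": "drive_tool", "payload": {"motion": [{"delta_pos": [0.5,0.2,0],"turn": [0,0,0]},{"delta_pos": [0.5,0.2,3],"turn": [0,0,0]},{"delta_pos": [0.5,0.2,6],"turn": [0,0,0]},{"delta_pos": [0.5,0.2,9],"turn": [0,0,0]},{"delta_pos": [0.5,0.2,11.2],"turn": [0,0,0]},{"delta_pos": [0.5,0.2,12.2],"turn": [0,0,0]},{"delta_pos": [0.5,0.2,12.2],"turn": [0,0,0]},{"delta_pos": [0.5,0.2,12.2],"turn": [0,0,0]}]}}

```text
time_s: 23.35
ee_pos: [417.4, 352.4, 163.7]
tcp_rot: [[-0.643, 0.766, 0.001], [0.766, 0.643, 0.001], [0.0, 0.002, -1.0]]
contact_force: [0.4, -0.5, -0.1]
opening: 1.001
finger_force: 0.0
```

Request:
{"api": "drive_tool", "payload": {"motion": [{"delta_pos": [0,0,0],"turn": [0,0,0]},{"delta_pos": [0,0,0],"turn": [0,0,0]},{"delta_pos": [0,0,0],"turn": [0,0,0]},{"delta_pos": [0,0,0],"turn": [0,0,0]},{"delta_pos": [0,0,0],"turn": [0,0,0]},{"delta_pos": [0,0,0],"turn": [0,0,0]}], "fingers": 0.4}}

```text
time_s: 23.95
ee_pos: [416.6, 352.0, 162.8]
tcp_rot: [[-0.643, 0.766, 0.0], [0.766, 0.643, 0.0], [0.0, 0.0, -1.0]]
contact_force: [0.1, -0.6, 0.6]
opening: 0.399
finger_force: 0.0
```

Request:
{"api": "drive_tool", "payload": {"motion": [{"delta_pos": [0,0,0],"turn": [0,0,0]},{"delta_pos": [0,0,0],"turn": [0,0,0]},{"delta_pos": [0,0,0],"turn": [0,0,0]},{"delta_pos": [0,0,0],"turn": [0,0,0]},{"delta_pos": [0,0,0],"turn": [0,0,0]}], "fingers": 0.15, "force": 50}}

```text
time_s: 24.45
ee_pos: [416.8, 352.1, 162.9]
tcp_rot: [[-0.643, 0.766, 0.0], [0.766, 0.643, 0.0], [0.0, 0.001, -1.0]]
contact_force: [-0.2, -0.6, 2.5]
opening: 0.237
finger_force: 49.1
```

Request:
{"api": "drive_tool", "payload": {"motion": [{"delta_pos": [0,0,-1],"turn": [0,0,0]},{"delta_pos": [0,0,-3],"turn": [0,0,0]},{"delta_pos": [0,0,-6],"turn": [0,0,0]},{"delta_pos": [0,0,-9],"turn": [0,0,0]},{"delta_pos": [0,0,-12],"turn": [0,0,0]},{"delta_pos": [0,0,-15],"turn": [0,0,0]},{"delta_pos": [0,0,-15],"turn": [0,0,0]},{"delta_pos": [0,0,-15],"turn": [0,0,0]}], "force": 60}}

```text
time_s: 25.25
ee_pos: [416.6, 351.9, 313.1]
tcp_rot: [[-0.643, 0.766, 0.001], [0.766, 0.643, 0.001], [0.0, 0.001, -1.0]]
contact_force: [-0.2, 0.3, -2.0]
opening: 0.232
finger_force: 58.9
```

```bash
cat >> h.py <<'E'
def brushfit(w=None):  # white head points in tool coords
    o=r.observe()
    s=r.snapshot("wrist");w=wcloud(s,o);L=(w-np.array(o['ee_pos']))@np.array(o['tcp_rot'])
    m=(np.hypot(L[...,0],L[...,1])<30)&(L[...,2]>45)&(L[...,2]<170)
    p=L[m];
    for a in range(50,170,20):
        q=p[(p[:,2]>a)&(p[:,2]<a+20)]
        if len(q): print('z',a,len(q),'x max',np.percentile(q[:,0],98).round(1),'y',np.percentile(q[:,1],[2,98]).round(1))
    return s
E
python3 - <<'E'
from h import *
s=brushfit()
S=r.snapshot("scene")
for n,a in(("scene",S),):
    c=cloud(a);o=r.observe();p=o['ee_pos'];print(p,o['opening'])
    for k in range(-155,-40,20):
        q=c[(np.hypot(c[...,0]-p[0],c[...,1]-p[1])<40)&(abs(c[...,2]-p[2]-k-10)<10)]
        if len(q): print(k,len(q),np.percentile(q[:,:2],[3,97],axis=0).round(1).tolist())
a=s['img'][:,:,::-1].copy();a[:230,:230]=cv2.resize(S['img'][60:230,400:570],(230,230))[:,:,::-1];cv2.imwrite("pics/w9.png",a)
go((641,82,330,5.3))
E
```

```text
z 50 738 x max 13.1 y [-13.8  14.4]
z 70 893 x max 16.1 y [-16.   17.4]
z 90 213 x max 16.3 y [-15.  16.]
z 110 161 x max 16.0 y [-14.6  15.8]
z 130 153 x max 16.6 y [-14.9  15.9]
[416.02229781 351.49041291 311.33071868] 0.2299430990488965
-155 96 [[418.8, 332.2], [435.9, 361.8]]
-135 125 [[418.0, 332.3], [437.3, 362.2]]
-115 125 [[417.2, 331.9], [437.1, 363.1]]
-95 147 [[417.3, 332.3], [438.2, 363.7]]
-75 141 [[405.5, 335.0], [435.2, 363.0]]
-55 25 [[418.0, 345.5], [423.9, 352.2]]
t25.4 pos [416.  351.5 311.3] -> (641, 82, 330, 5.3) delta [-35.11, -0.11, -1.87] turnz 34.73
```

View pics/w9.png

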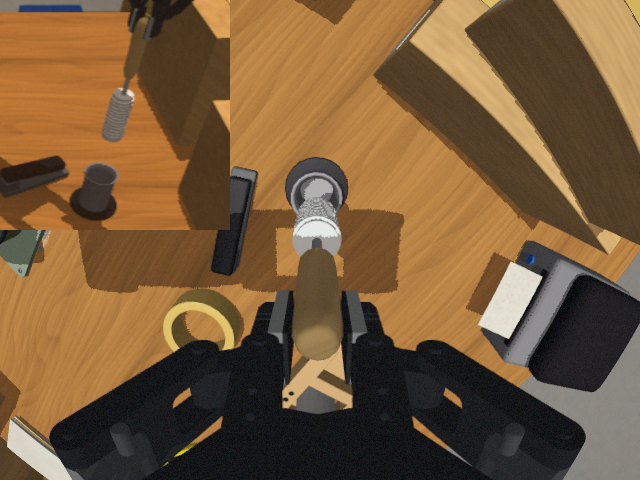

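Brush is lifted clear, straight in the grip (head at (317,220), stand at (317,185)). Next: move above the medium tumbler.

Request:
{"api": "drive_tool", "payload": {"motion": [{"delta_pos": [-3,0,0],"turn": [0,0,3.5]},{"delta_pos": [-7,0,0],"turn": [0,0,7]},{"delta_pos": [-11,0,0],"turn": [0,0,11]},{"delta_pos": [-15,0,0],"turn": [0,0,15]},{"delta_pos": [-19,0,0],"turn": [0,0,19]},{"delta_pos": [-23,0,0],"turn": [0,0,23]},{"delta_pos": [-27,0,0],"turn": [0,0,27]},{"delta_pos": [-31,0,0],"turn": [0,0,31]},{"delta_pos": [-34,0,0],"turn": [0,0,34.7]},{"delta_pos": [-35.1,0,0],"turn": [0,0,34.7]},{"delta_pos": [-35.1,0,0],"turn": [0,0,34.7]},{"delta_pos": [-35.1,0,0],"turn": [0,0,34.7]}]}}

```text
time_s: 26.55
ee_pos: [641.5, 84.2, 312.0]
tcp_rot: [[-0.094, 0.996, -0.002], [0.996, 0.094, 0.001], [0.001, -0.002, -1.0]]
contact_force: [-0.7, 0.6, -0.9]
opening: 0.231
finger_force: 58.9
```

```bash
python3 - <<'E'
from h import *
s,w=wrist("w10");print(rim(w,641,82,45,109),rim(w,649,-13,45,89))
c=cloud(r.snapshot("scene"));print(rim(c,641,82,45,109),rim(c,649,-13,45,89))
brushfit()
go((641,82,300,5.3))
E
```

```text
(109, np.float64(111.03676856137238), (640.7513427734375, 82.07079315185547), 32.14044189453125, 404) (89, np.float64(91.20662946473058), (649.3466796875, -10.294894218444824), 32.00722122192383, 205)
(109, np.float64(113.32744822323559), (641.4030151367188, 80.3407211303711), 34.727359771728516, 204) (89, np.float64(92.20615782469736), (651.488037109375, -12.571085929870605), 33.86577224731445, 193)
z 50 740 x max 13.5 y [-14.3  13.8]
z 70 892 x max 16.5 y [-16.8  16.8]
z 90 209 x max 16.7 y [-15.6  15.1]
z 110 162 x max 16.5 y [-15.1  15.2]
z 130 154 x max 16.9 y [-15.7  15.4]
t26.7 pos [641.6  84.6 313. ] -> (641, 82, 300, 5.3) delta [-0.25, -0.08, 1.3] turnz 0.15
```

Request:
{"api": "drive_tool", "payload": {"motion": [{"delta_pos": [-0.2,-0.1,2],"turn": [0,0,0]},{"delta_pos": [-0.2,-0.1,4],"turn": [0,0,0]},{"delta_pos": [-0.2,-0.1,6],"turn": [0,0,0]},{"delta_pos": [-0.2,-0.1,8],"turn": [0,0,0]},{"delta_pos": [-0.2,-0.1,10],"turn": [0,0,0]},{"delta_pos": [-0.2,-0.1,12],"turn": [0,0,0]},{"delta_pos": [-0.2,-0.1,13.5],"turn": [0,0,0]},{"delta_pos": [-0.2,-0.1,14.3],"turn": [0,0,0]},{"delta_pos": [-0.2,-0.1,14.7],"turn": [0,0,0]},{"delta_pos": [-0.2,-0.1,14.7],"turn": [0,0,0]},{"delta_pos": [-0.2,-0.1,14.7],"turn": [0,0,0]}]}}

```text
time_s: 27.8
ee_pos: [642.1, 81.5, 166.7]
tcp_rot: [[-0.093, 0.996, 0.002], [0.996, 0.093, 0.0], [0.0, 0.002, -1.0]]
contact_force: [0.3, -0.6, -1.4]
opening: 0.229
finger_force: 58.9
```

```bash
python3 - <<'E'
from h import *
for i in range(3):
    s=r.snapshot("wrist");o=r.observe();print(o['ee_pos'],o['contact_force'])
E
```

```text
[642.14211108  81.36366435 166.75236656] [ 0.1900451   0.69836979 -0.89457695]
[642.1318549   81.28224847 166.70218477] [ 0.25822202 -0.39301198 -0.52406051]
[642.07546468  81.2440345  166.56368236] [ 0.19755664 -0.51242514 -0.42920741]
```

Now I'll feel for the bottom in small steps.

Request:
{"api": "drive_tool", "payload": {"motion": [{"delta_pos": [0,0,0.1],"turn": [0,0,0]},{"delta_pos": [0,0,0.2],"turn": [0,0,0]},{"delta_pos": [0,0,0.3],"turn": [0,0,0]},{"delta_pos": [0,0,0.35],"turn": [0,0,0]},{"delta_pos": [0,0,0.35],"turn": [0,0,0]},{"delta_pos": [0,0,0.35],"turn": [0,0,0]}]}}

```text
time_s: 28.55
ee_pos: [641.8, 81.2, 163.0]
tcp_rot: [[-0.093, 0.996, 0.001], [0.996, 0.093, 0.0], [0.0, 0.001, -1.0]]
contact_force: [-0.5, -0.7, 4.6]
opening: 0.233
finger_force: 59.5
```

Request:
{"api": "drive_tool", "payload": {"motion": [{"delta_pos": [0,0,-2.5],"turn": [0,0,0]},{"delta_pos": [0,0,-5.5],"turn": [0,0,0]},{"delta_pos": [0,0,-7.3],"turn": [0,0,0]},{"delta_pos": [0,0,-7.3],"turn": [0,0,0]},{"delta_pos": [0,0,-7.3],"turn": [0,0,0]}]}}

```text
time_s: 29.05
ee_pos: [641.2, 81.2, 234.1]
tcp_rot: [[-0.093, 0.996, -0.001], [0.996, 0.093, -0.0], [0.0, -0.001, -1.0]]
contact_force: [0.4, 0.1, -2.3]
opening: 0.234
finger_force: 59.0
```

Request:
{"api": "drive_tool", "payload": {"motion": [{"delta_pos": [0,0,2],"turn": [0,0,0]},{"delta_pos": [0,0,4],"turn": [0,0,0]},{"delta_pos": [0,0,6],"turn": [0,0,0]},{"delta_pos": [0,0,6.7],"turn": [0,0,0]},{"delta_pos": [0,0,7.0],"turn": [0,0,0]},{"delta_pos": [0,0,7.2],"turn": [0,0,0]},{"delta_pos": [0,0,7.3],"turn": [0,0,0]},{"delta_pos": [0,0,7.3],"turn": [0,0,0]},{"delta_pos": [0,0,7.3],"turn": [0,0,0]}]}}

```text
time_s: 29.95
ee_pos: [642.0, 81.2, 163.0]
tcp_rot: [[-0.093, 0.996, 0.002], [0.996, 0.093, 0.0], [0.0, 0.002, -1.0]]
contact_force: [-0.7, 0.5, 0.9]
opening: 0.235
finger_force: 59.0
```

Request:
{"api": "drive_tool", "payload": {"motion": [{"delta_pos": [0,0,0.1],"turn": [0,0,0]},{"delta_pos": [0,0,0.1],"turn": [0,0,0]},{"delta_pos": [0,0,0.1],"turn": [0,0,0]}]}}

```text
time_s: 30.25
ee_pos: [642.2, 81.2, 163.0]
tcp_rot: [[-0.093, 0.996, 0.003], [0.996, 0.093, 0.0], [0.0, 0.003, -1.0]]
contact_force: [-0.7, 0.2, 5.8]
opening: 0.23
finger_force: 59.8
```

Request:
{"api": "drive_tool", "payload": {"motion": [{"delta_pos": [0,0,-3],"turn": [0,0,0]},{"delta_pos": [0,0,-7],"turn": [0,0,0]},{"delta_pos": [0,0,-11],"turn": [0,0,0]},{"delta_pos": [0,0,-14],"turn": [0,0,0]},{"delta_pos": [0,0,-14],"turn": [0,0,0]},{"delta_pos": [0,0,-14],"turn": [0,0,0]}]}}

```text
time_s: 30.85
ee_pos: [641.7, 81.2, 301.4]
tcp_rot: [[-0.093, 0.996, 0.001], [0.996, 0.093, 0.0], [0.0, 0.001, -1.0]]
contact_force: [0.7, 0.2, -1.2]
opening: 0.23
finger_force: 59.1
```

```bash
python3 - <<'E'
from h import *
s,w=wrist();print(rim(w,641,82,45,109),rim(w,649,-13,45,89))
c=cloud(r.snapshot("scene"));print(rim(c,641,82,45,109),rim(c,649,-13,45,89))
go((649.3,-11.5,300,5.3))
E
```

```text
(109, np.float64(110.52900013345115), (640.5335083007812, 81.91484832763672), 32.14230728149414, 424) (89, np.float64(90.55790392167671), (649.4867553710938, -10.865751266479492), 32.183597564697266, 215)
(109, np.float64(149.88481676497213), (642.9934692382812, 80.95465850830078), 32.84540939331055, 168) (89, np.float64(92.24484793590341), (650.4464111328125, -11.605908393859863), 33.465789794921875, 190)
t30.9 pos [640.9  81.1 299.2] -> (649.3, -11.5, 300, 5.3) delta [-9.29, -0.02, -0.08] turnz 0.03
```

Medium is done. Next, the short one at (649.4,-11.3).

Request:
{"api": "drive_tool", "payload": {"motion": [{"delta_pos": [-3,0,0],"turn": [0,0,0]},{"delta_pos": [-7,0,0],"turn": [0,0,0]},{"delta_pos": [-9.3,0,0],"turn": [0,0,0]},{"delta_pos": [-9.3,0,0],"turn": [0,0,0]},{"delta_pos": [-9.3,0,0],"turn": [0,0,0]},{"delta_pos": [-9.3,0,3],"turn": [0,0,0]}]}}

```text
time_s: 31.55
ee_pos: [652.3, -10.5, 274.3]
tcp_rot: [[-0.094, 0.996, 0.008], [0.996, 0.094, 0.001], [-0.0, 0.008, -1.0]]
contact_force: [1.0, 0.1, -0.7]
opening: 0.236
finger_force: 59.1
```

```bash
python3 - <<'E'
from h import *
s,w=wrist();print(rim(w,649,-13,45,89))
go((649.4,-11.5,164.5,5.3))
E
```

```text
(89, np.float64(149.98968619972197), (649.0164184570312, -10.795619010925293), 32.17048263549805, 462)
t31.6 pos [648.4 -10.1 266. ] -> (649.4, -11.5, 164.5, 5.3) delta [-0.17, 0.16, 10.15] turnz 0.1
```

Request:
{"api": "drive_tool", "payload": {"motion": [{"delta_pos": [-0.1,0.1,2],"turn": [0,0,0]},{"delta_pos": [-0.1,0.1,4],"turn": [0,0,0]},{"delta_pos": [-0.1,0.1,6],"turn": [0,0,0]},{"delta_pos": [-0.1,0.1,8],"turn": [0,0,0]},{"delta_pos": [-0.1,0.1,9.2],"turn": [0,0,0]},{"delta_pos": [-0.1,0.1,9.8],"turn": [0,0,0]},{"delta_pos": [-0.1,0.1,10.0],"turn": [0,0,0]},{"delta_pos": [-0.1,0.1,10.0],"turn": [0,0,0]},{"delta_pos": [-0.1,0.1,10.0],"turn": [0,0,0]}]}}

```text
time_s: 32.5
ee_pos: [651.9, -12.3, 172.3]
tcp_rot: [[-0.093, 0.996, 0.002], [0.996, 0.093, 0.0], [-0.0, 0.002, -1.0]]
contact_force: [1.0, -0.8, -0.5]
opening: 0.236
finger_force: 59.1
```

Request:
{"api": "drive_tool", "payload": {"motion": [{"delta_pos": [0.1,-0.2,0.3],"turn": [0,0,0]},{"delta_pos": [0.1,-0.2,0.6],"turn": [0,0,0]},{"delta_pos": [0.1,-0.2,0.8],"turn": [0,0,0]},{"delta_pos": [0.1,-0.2,0.9],"turn": [0,0,0]},{"delta_pos": [0.1,-0.2,0.95],"turn": [0,0,0]},{"delta_pos": [0.1,-0.2,0.95],"turn": [0,0,0]},{"delta_pos": [0.1,-0.2,0.95],"turn": [0,0,0]}]}}

```text
time_s: 33.2
ee_pos: [649.5, -11.6, 163.0]
tcp_rot: [[-0.093, 0.996, 0.001], [0.996, 0.093, -0.0], [-0.0, 0.001, -1.0]]
contact_force: [-1.6, 0.9, 4.5]
opening: 0.233
finger_force: 59.8
```

Request:
{"api": "drive_tool", "payload": {"motion": [{"delta_pos": [0,0,-2.5],"turn": [0,0,0]},{"delta_pos": [0,0,-5],"turn": [0,0,0]},{"delta_pos": [0,0,-6.0],"turn": [0,0,0]},{"delta_pos": [0,0,-6.0],"turn": [0,0,0]},{"delta_pos": [0,0,-6.0],"turn": [0,0,0]}]}}

```text
time_s: 33.7
ee_pos: [648.7, -11.5, 220.5]
tcp_rot: [[-0.093, 0.996, -0.002], [0.996, 0.093, 0.0], [0.0, -0.002, -1.0]]
contact_force: [0.3, -0.3, -1.8]
opening: 0.231
finger_force: 59.2
```

Request:
{"api": "drive_tool", "payload": {"motion": [{"delta_pos": [0,0,2],"turn": [0,0,0]},{"delta_pos": [0,0,4],"turn": [0,0,0]},{"delta_pos": [0,0,5.2],"turn": [0,0,0]},{"delta_pos": [0,0,5.7],"turn": [0,0,0]},{"delta_pos": [0,0,5.9],"turn": [0,0,0]},{"delta_pos": [0,0,6.05],"turn": [0,0,0]},{"delta_pos": [0,0,6.05],"turn": [0,0,0]},{"delta_pos": [0,0,6.05],"turn": [0,0,0]}]}}

```text
time_s: 34.5
ee_pos: [648.8, -11.6, 163.1]
tcp_rot: [[-0.093, 0.996, 0.0], [0.996, 0.093, -0.0], [-0.0, 0.0, -1.0]]
contact_force: [-2.9, 0.2, 7.4]
opening: 0.233
finger_force: 60.5
```

Request:
{"api": "drive_tool", "payload": {"motion": [{"delta_pos": [0,0,-3],"turn": [0,0,0]},{"delta_pos": [0,0,-7],"turn": [0,0,0]},{"delta_pos": [0,0,-11],"turn": [0,0,0]},{"delta_pos": [0,0,-15],"turn": [0,0,0]},{"delta_pos": [0,0,-15],"turn": [0,0,0]},{"delta_pos": [0,0,-15],"turn": [0,0,0]}]}}

```text
time_s: 35.1
ee_pos: [649.6, -11.6, 312.0]
tcp_rot: [[-0.093, 0.996, 0.002], [0.996, 0.093, 0.0], [-0.0, 0.002, -1.0]]
contact_force: [-0.8, -0.2, -2.3]
opening: 0.233
finger_force: 59.3
```

```bash
python3 - <<'E'
from h import *
s,w=wrist();print(rim(w,649,-11,45,89),rim(w,641,82,45,109))
go((417,351.5,313,40))
E
```

```text
(89, np.float64(90.88338681629833), (649.3899536132812, -11.267414093017578), 32.305747985839844, 393) (109, np.float64(111.14417000205907), (640.9660034179688, 81.97645568847656), 31.953716278076172, 573)
t35.1 pos [648.9 -11.5 310.3] -> (417, 351.5, 313, 40) delta [38.3, -19.71, -0.24] turnz -34.66
```

Request:
{"api": "drive_tool", "payload": {"motion": [{"delta_pos": [4,-2.1,0],"turn": [0,0,-3.5]},{"delta_pos": [8,-4.1,0],"turn": [0,0,-7]},{"delta_pos": [12,-6.2,0],"turn": [0,0,-11]},{"delta_pos": [16,-8.2,0],"turn": [0,0,-15]},{"delta_pos": [20,-10.3,0],"turn": [0,0,-19]},{"delta_pos": [24,-12.4,0],"turn": [0,0,-23]},{"delta_pos": [28,-14.4,0],"turn": [0,0,-27]},{"delta_pos": [32,-16.5,0],"turn": [0,0,-31]},{"delta_pos": [35.5,-18.3,0],"turn": [0,0,-34.7]},{"delta_pos": [38.3,-19.7,0],"turn": [0,0,-34.7]},{"delta_pos": [38.3,-19.7,0],"turn": [0,0,-34.7]},{"delta_pos": [38.3,-19.7,0],"turn": [0,0,-34.7]}]}}

```text
time_s: 36.35
ee_pos: [416.7, 351.3, 309.4]
tcp_rot: [[-0.644, 0.765, -0.002], [0.765, 0.644, -0.003], [-0.001, -0.004, -1.0]]
contact_force: [0.5, -0.4, -1.4]
opening: 0.234
finger_force: 59.3
```

```bash
python3 - <<'E'
from h import *
brushfit()
s,w=wrist()
q=w[(np.hypot(w[...,0]-418,w[...,1]-350)<40)&(w[...,2]>71)&(w[...,2]<79)];print(len(q),q.min(0),q.max(0))
print([(round(d['p'],2),np.round(d['centre'],1).tolist()) for d in r.mark_of('stand_floor',s)[:2]])
go((416.8,352,163,40))
E
```

```text
z 50 757 x max 12.7 y [-13.5  14.4]
z 70 871 x max 16.0 y [-16.   17.5]
z 90 213 x max 16.3 y [-14.9  15.9]
z 110 164 x max 16.0 y [-14.8  15.6]
z 130 149 x max 16.5 y [-15.   16.2]
467 [388.64151429 322.98275619  71.15125408] [446.94387345 380.01263482  76.85770772]
[(0.7, [418.7, 347.8, 7.2])]
t36.5 pos [417.9 350.5 310.4] -> (416.8, 352, 163, 40) delta [0.19, 0.04, 14.74] turnz -0.04
```

Request:
{"api": "drive_tool", "payload": {"motion": [{"delta_pos": [0.2,0,2],"turn": [0,0,0]},{"delta_pos": [0.2,0,4],"turn": [0,0,0]},{"delta_pos": [0.2,0,6],"turn": [0,0,0]},{"delta_pos": [0.2,0,7],"turn": [0,0,0]},{"delta_pos": [0.2,0,7],"turn": [0,0,0]},{"delta_pos": [0.2,0,7],"turn": [0,0,0]}]}}

```text
time_s: 37.1
ee_pos: [416.9, 352.9, 241.9]
tcp_rot: [[-0.643, 0.766, 0.001], [0.766, 0.643, 0.001], [-0.0, 0.001, -1.0]]
contact_force: [0.1, 0.5, 0.1]
opening: 0.228
finger_force: 59.2
```

```bash
python3 - <<'E'
from h import *
r.snapshot("scene");go((417.2,351.8,163,40));print(r.observe()['contact_force'])
E
```

```text
t37.1 pos [417.  353.2 242.3] -> (417.2, 351.8, 163, 40) delta [-0.12, -0.09, 7.93] turnz -0.0
[-1.08071228 -0.14276005 -0.79426144]
```

Request:
{"api": "drive_tool", "payload": {"motion": [{"delta_pos": [-0.1,-0.1,1],"turn": [0,0,0]},{"delta_pos": [-0.1,-0.1,2],"turn": [0,0,0]},{"delta_pos": [-0.1,-0.1,3],"turn": [0,0,0]},{"delta_pos": [-0.1,-0.1,4],"turn": [0,0,0]},{"delta_pos": [-0.1,-0.1,5],"turn": [0,0,0]},{"delta_pos": [-0.1,-0.1,6],"turn": [0,0,0]},{"delta_pos": [-0.1,-0.1,7],"turn": [0,0,0]},{"delta_pos": [-0.1,-0.1,7.4],"turn": [0,0,0]},{"delta_pos": [-0.1,-0.1,7.6],"turn": [0,0,0]},{"delta_pos": [-0.1,-0.1,7.6],"turn": [0,0,0]}]}}

```text
time_s: 38.15
ee_pos: [416.2, 351.7, 165.1]
tcp_rot: [[-0.643, 0.766, 0.0], [0.766, 0.643, 0.0], [0.0, 0.0, -1.0]]
contact_force: [-0.4, -0.5, -0.3]
opening: 0.233
finger_force: 59.3
```

Request:
{"api": "drive_tool", "payload": {"motion": [{"delta_pos": [0,0,0.1],"turn": [0,0,0]},{"delta_pos": [0,0,0.2],"turn": [0,0,0]},{"delta_pos": [0,0,0.25],"turn": [0,0,0]},{"delta_pos": [0,0,0.25],"turn": [0,0,0]}]}}

```text
time_s: 38.55
ee_pos: [416.2, 351.7, 163.0]
tcp_rot: [[-0.643, 0.766, 0.0], [0.766, 0.643, 0.0], [0.0, 0.001, -1.0]]
contact_force: [0.2, 0.3, -0.4]
opening: 0.235
finger_force: 59.4
```

Request:
{"api": "drive_tool", "payload": {"motion": [{"delta_pos": [0,0,0],"turn": [0,0,0]},{"delta_pos": [0,0,0],"turn": [0,0,0]},{"delta_pos": [0,0,0],"turn": [0,0,0]},{"delta_pos": [0,0,0],"turn": [0,0,0]},{"delta_pos": [0,0,0],"turn": [0,0,0]},{"delta_pos": [0,0,0],"turn": [0,0,0]},{"delta_pos": [0,0,0],"turn": [0,0,0]}], "fingers": 0.9}}

```text
time_s: 39.25
ee_pos: [416.1, 351.6, 162.7]
tcp_rot: [[-0.643, 0.766, 0.0], [0.766, 0.643, 0.0], [0.0, 0.0, -1.0]]
contact_force: [0.6, -0.3, 0.1]
opening: 0.898
finger_force: 0.0
```

Request:
{"api": "drive_tool", "payload": {"motion": [{"delta_pos": [0,0,-2],"turn": [0,0,0]},{"delta_pos": [0,0,-5],"turn": [0,0,0]},{"delta_pos": [0,0,-9],"turn": [0,0,0]},{"delta_pos": [0,0,-13],"turn": [0,0,0]},{"delta_pos": [0,0,-16],"turn": [0,0,0]},{"delta_pos": [-8,0,-16],"turn": [0,0,0]},{"delta_pos": [-8,0,-16],"turn": [0,0,0]},{"delta_pos": [-8,0,-16],"turn": [0,0,0]}]}}

```text
time_s: 40.05
ee_pos: [469.4, 288.0, 322.8]
tcp_rot: [[-0.64, 0.768, 0.001], [0.768, 0.64, -0.001], [-0.001, 0.0, -1.0]]
contact_force: [-0.3, 0.5, 0.0]
opening: 0.9
finger_force: 0.0
```

```bash
python3 - <<'E'
from h import *
S=r.snapshot("scene");T=r.snapshot("top");cv2.imwrite("pics/end.png",S['img'][:,:,::-1])
c=cloud(S);print(rim(c,641,82,45,109),rim(c,649,-11,45,89))
print('brush top',c[(np.hypot(c[...,0]-418,c[...,1]-350)<30)&(c[...,2]<235)][:,2].max())
for a,t in((T,'brush'),(S,'brush'),(T,'stapler'),(T,'cutter'),(T,'tape_roll'),(T,'mug'),(T,'dispenser'),(T,'tumbler_medium')): print(t,[(round(d['p'],2),np.round(d['centre']).tolist()) for d in r.mark_of(t,a)[:4]])
print(r.observe()['time_s'])
E
```

```text
(109, np.float64(112.56068066946875), (642.03515625, 79.70096588134766), 33.067195892333984, 199) (89, np.float64(92.702147942995), (650.9384765625, -13.766068458557129), 33.702938079833984, 190)
brush top 224.55064731703214
brush [(0.66, [418.0, 353.0, 8.0])]
brush []
stapler [(0.82, [362.0, 248.0, -2.0])]
cutter [(0.62, [420.0, 355.0, 4.0]), (0.57, [541.0, -254.0, 3.0])]
tape_roll [(0.73, [418.0, 83.0, 3.0])]
mug [(0.74, [639.0, 84.0, 2.0]), (0.57, [678.0, -361.0, -4.0])]
dispenser [(0.74, [790.0, 112.0, 2.0]), (0.73, [360.0, 248.0, -3.0])]
tumbler_medium [(0.85, [437.0, -261.0, 3.0]), (0.81, [381.0, -366.0, -2.0]), (0.72, [516.0, -464.0, 7.0]), (0.58, [643.0, 83.0, 2.0])]
40.55
```

View pics/end.png

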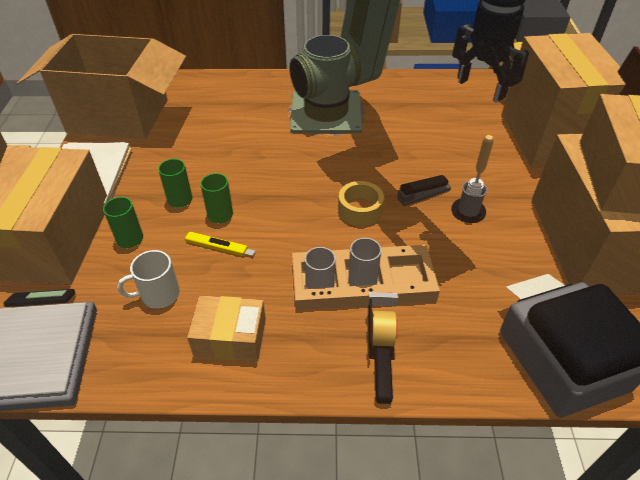

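The picture shows medium in pocket 2 (365,262), short in pocket 3 (320,267), pocket 1 empty, and the brush in its stand (480,180). Nothing else has moved.

```bash
python3 -c "
from bench import r
print(r.hand_in())"
```

```text
the job is handed in; nothing more can be done
None
```

I handed the job in at about 41 s: medium stands in pocket 2 and short in pocket 3, pocket 1 is empty (no tall tumbler found), both were brushed out in order, and the brush is back in its stand with nothing else moved; on my first try at the medium, the gripper slipped into the cup and tilted it, with up to about 80 N at the wrist, before I regripped lower.

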